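Empty the filter turret with the two-pin spanner

ROBOT

A 6-joint arm with a two-finger parallel gripper is mounted at the origin on a cart in front of the work surface, level with it; the furniture and walls round the work are solid. World frame = base frame: x ahead of the robot, y to its left, z up, the work surface at z = 0. Lengths are in mm, angles in rad, forces in N, time in s.
With the tool pointing down it reaches from about 325 to 850 mm from the base axis. Payload 15.5 kg.
Tool frame: the origin (TCP) lies on the centre line of the jaws, within the pads' length; the fingertips stand 14 mm ahead of it and the grasp point (between the pads) lies 5 mm behind it; z points along the fingers, x is the direction in which the jaws open and shut, and the axes are right-handed (so a half turn about z gives the same grasp; the last joint's range is limited). The gripper opens to 91 mm and grips with 3 to 60 N. Pads are 32 mm wide; open, the fingers measure 118 mm over their backs; the gripper's body (76 mm by 178 mm) begins 60 mm behind the grasp point.
Start: joints at [-1.312, 0.494, 1.345, -0, 1.302, -0.096], TCP at [216.542, -586.29, 200.315] pointing down, gripper open.
Joint ranges: [-2.91, 2.91], [-0.82, 2.16], [0.22, 2.67], [-1.22, 4.37], [0.12, 2.79], [-3.08, 3.08]. Speed limits (rad/s): [1.89, 1.89, 2.57, 3.01, 3.01, 3.01].

INTERFACE

Orientations are given as [roll, pitch, yaw] about the fixed x, y, z axes, in that order (R = Rz(yaw) Ry(pitch) Rx(roll)).
In Python, from bench import ctrl, imaging gives the robot as it stands.
- The arm moves only by the shell command python3 -m inch 'ROWS' [OPENING] [FORCE]. ROWS is JSON, a list that holds one entry, the list of rows, each a list of 4 numbers: the shift along the tool's x, y, z in units of 30 mm (1.0 is 30 mm), then the turn about the tool's z in units of 6 degrees (1.0 is 6 degrees). A call has 1 to 8 rows; each row is the pose to reach, as a shift and turn from the pose commanded when the call began, along the tool's axes at that moment; what a row does not reach only later rows make up. A row lasts 1/12 s, in which the tool goes at most 41.7 mm and 7.16 degrees, less where a joint would pass 70% of its speed; a pose out of reach is approached as far as the arm can. A call with a gripper value outside its range is refused whole. OPENING is the closure, from -1 (fully open) to 1 (shut), so that 0 is half open, set as the call begins (- or left out, the last holds). The fingers move at their own pace and stop on an object; FORCE is the grip in N (left out, the last holds). Time passes only in rows, so rows that repeat a pose let the fingers close. It gives the time, the measured TCP pose, the force and the opening at its end, in the units of the state.
- ctrl.read_state(): the state, without advancing time (a new reading comes with each control period).
- imaging.get_image(name): name is "scene" or "top" or "wrist"; returns (picture, depth): 384x512x3 uint8, red, green, blue; 384x512 float32, mm along the optical axis (not along the pixel's ray), 0 where there is no reading.
- imaging.camera_params(name): a dict with "intrinsics" (3x3 intrinsics, pixels), "R" (3x3) and "t" (3): a world point X has camera coordinates R X + t. Camera axes: x right, y down, z forward; pixel columns grow to the right and rows downward; lengths in mm; the calibration is good to about 2 mm. A picture is of the moment at which its call begins: read the wrist's pose just before it. camera_params takes no time and is no camera call; for the wrist camera it gives the pose at the moment of the call.
- ctrl.close_job(): hands the job in, once; it reports no verdict.
The state is a dict: "time_s": time; "qpos": joint angles; "qd": joint speeds; "joint_torque": joint torques, N m; "tcp_pos": TCP position; "tcp_rot": TCP orientation; "contact_force": force on the tool from outside, world axes, zero at the start; "torque": the same for the moment, N m; "opening": finger opening in mm.
Only numpy, scipy, OpenCV 4.12 (cv2) and the standard library are available. Lean on these libraries where they do the work, as an engineer would, in place of code of your own. Each camera call takes 0.05 s, during which the arm holds its last target. There are 200 camera calls.

TASK

Empty the photometer's filter turret for cleaning: fit the two-pin spanner into the recessed brass ring's holes and turn the ring anticlockwise to its stop, which frees the coloured filter slides; then lift out every slide there is and stand each upright wholly on the crowded white pad, touching nothing that stands there, neither slides nor other things, and without the gripper or a carried slide bumping them. With all slides out, turn the ring clockwise back to its stop with the spanner, and put the spanner back upright on its grey parking frame; if something gets knocked on the pad meanwhile, set the slides clear again.

Things in the scene. Friction and masses are not known exactly. Their poses are not given: they have to be found in the camera images.
- turret: fixed round grey filter turret, 172 mm wide, 32 mm high; origin on the bench under its centre, z up. A recess 102 mm wide in its top holds the brass ring; around it are four square pockets 34 x 34 mm, centred 60 mm from the axis on its +x, +y, -x and -y axes, pocket floor 10 mm above the bench; two or three hold a filter slide
- ring (a joint): angle of the brass ring about the turret's vertical axis: 0 at the clockwise stop (locked: its four lobes, 25.5 mm up, lie over the slides' feet), 0.80 at the anticlockwise stop seen from above (lobes between the pockets, slides free to lift, from about 0.68). Starts between 0 and 0.1, stays where it is left; turning takes about 0.12 Nm
- ring_center (a point): centre of the brass ring's top face, 25.5 mm above the bench (6.5 mm below the turret's top); turns with the ring: x axis along the line through the two pin holes. Ring 6 mm thick, two through holes 9 mm wide, 22 mm either side of the centre; free depth below it to 10 mm above the bench
- spanner: loose upright two-pin spanner, 120 mm tall, 0.25 kg; origin midway between the pin tips, z up the shank, x from pin to pin. Pins 6 mm thick, 14 mm long, tapered, at x = -22 and +22 mm; disc 72 mm wide at z 14 to 22; shank 15 mm thick; blue grip block 40 mm (x) by 16 mm (y) at z 84 to 120, pinch it across y. Half a turn makes no difference. Fully home the disc rests on the ring
- spanner_pins (a point): point on the spanner's axis at the underside of its disc, 14 mm above the pin tips; it meets point ring_center when the spanner is fully home
- stand: fixed grey square parking frame, 96 x 92 mm, 20 mm high, with a 60 x 60 mm opening; origin on the bench under its centre. The spanner's disc rests on the frame with the pins hanging in the opening (spanner origin then 6 mm above the bench), any yaw.
- pad: fixed white pad, 220 mm (x) by 280 mm (y), 3 mm thick; origin at the centre of its underside
- filter_red: loose filter slide with a red round window (may be absent): black foot 31 x 31 x 8 mm and on it an upright aluminium plate 10 mm (x) by 26 mm (y), up to z = 60 mm; 0.09 kg; origin at the centre of its underside, z up; pinch the plate across x. At the start in the turret's pocket on its +x axis, own x axis pointing outwards.
- filter_blue: loose filter slide with a blue round window (may be absent): black foot 31 x 31 x 8 mm and on it an upright aluminium plate 10 mm (x) by 26 mm (y), up to z = 60 mm; 0.09 kg; origin at the centre of its underside, z up; pinch the plate across x. At the start in the turret's pocket on its +y axis, own x axis pointing outwards.
- filter_green: loose filter slide with a green round window (may be absent): black foot 31 x 31 x 8 mm and on it an upright aluminium plate 10 mm (x) by 26 mm (y), up to z = 60 mm; 0.09 kg; origin at the centre of its underside, z up; pinch the plate across x. At the start in the turret's pocket on its -x axis, own x axis pointing outwards.
- filter_yellow: loose filter slide with a yellow round window (may be absent): black foot 31 x 31 x 8 mm and on it an upright aluminium plate 10 mm (x) by 26 mm (y), up to z = 60 mm; 0.09 kg; origin at the centre of its underside, z up; pinch the plate across x. At the start in the turret's pocket on its -y axis, own x axis pointing outwards.
- timer: loose white lab timer lying on the pad, 66 x 62 x 21 mm, origin at the centre of its underside (may get knocked aside)
- tape_roll: loose roll of tape lying flat on the pad, 72 mm diameter, 18 mm high, origin at the centre of its underside (may get knocked aside)
- amber_bottle: loose amber glass bottle with white cap standing on the pad, 43 mm diameter, 94 mm high, origin at the centre of its underside (may be absent)
- brown_vial: loose brown vial with black cap standing on the pad, 27 mm diameter, 62 mm high, origin at the centre of its underside (may be absent)
- sample_vial: loose small vial with white cap and tan band standing on the pad, 24 mm diameter, 64 mm high, origin at the centre of its underside (may be absent)

How it is judged (in metres and radians):
On the way, in this order (a step that is already met when the one before it is completed fails the run):
1. the ring is turned anticlockwise to its stop with the spanner's pins in its holes (value of joint ring above 0.68 rad and distance between spanner_pins and ring_center below 0.012 m), for 0.2 s.
2. every slide stands upright on the pad (x of filter_red in the frame of pad between -0.098 and 0.098 m and y of filter_red in the frame of pad between -0.128 and 0.128 m and z of each of filter_red, filter_blue, filter_green, filter_yellow in the frame of pad below 0.008 m and angle between each of filter_red, filter_blue, filter_green, filter_yellow's own z axis and vertical below 0.1 rad and linear speed of each of filter_red, filter_blue, filter_green, filter_yellow below 0.03 m/s and x of filter_blue in the frame of pad between -0.098 and 0.098 m and y of filter_blue in the frame of pad between -0.128 and 0.128 m and x of filter_green in the frame of pad between -0.098 and 0.098 m and y of filter_green in the frame of pad between -0.128 and 0.128 m and x of filter_yellow in the frame of pad between -0.098 and 0.098 m and y of filter_yellow in the frame of pad between -0.128 and 0.128 m), for 0.2 s.
3. the ring is turned clockwise back to its stop with the spanner's pins in its holes (value of joint ring below 0.1 rad and distance between spanner_pins and ring_center below 0.012 m), for 0.2 s.
At the end, for the whole second after the job is handed in: Ring within 0.12 rad of its clockwise stop; every slide upright (0.1 rad) at rest on the pad, centre 12 mm or more inside its edges, touching no slide or other thing; those things still stand; spanner upright on its frame within 12 mm of the centre (all of step 2 and value of joint ring below 0.12 rad and horizontal distance between spanner and stand below 0.012 m and angle between spanner's own z axis and vertical below 0.1 rad and height (world z) of spanner below 0.01 m and contact force between each of filter_red, filter_blue, filter_green, filter_yellow and timer below 0.02 N and contact force between each of filter_red, filter_blue, filter_green, filter_yellow and tape_roll below 0.02 N and contact force between each of filter_red, filter_blue, filter_green, filter_yellow and amber_bottle below 0.02 N and contact force between each of filter_red, filter_blue, filter_green, filter_yellow and brown_vial below 0.02 N and contact force between each of filter_red, filter_blue, filter_green, filter_yellow and sample_vial below 0.02 N and contact force between filter_red and filter_blue below 0.02 N and contact force between each of filter_red, filter_blue and filter_green below 0.02 N and contact force between each of filter_red, filter_blue, filter_green and filter_yellow below 0.02 N and angle between each of timer, tape_roll, amber_bottle, brown_vial, sample_vial's own z axis and vertical below 0.3 rad).
It fails at once if the gripper or arm bumps a thing on the pad (more than 1 N) (contact force between any of the fingers, the arm and timer above 1 N or contact force between any of the fingers, the arm and tape_roll above 1 N or contact force between any of the fingers, the arm and amber_bottle above 1 N or contact force between any of the fingers, the arm and brown_vial above 1 N or contact force between any of the fingers, the arm and sample_vial above 1 N).
It fails at once if a carried slide bumps a thing on the pad ((height (world z) of filter_red above 0.012 m and (contact force between filter_red and timer above 0.5 N or contact force between filter_red and tape_roll above 0.5 N or contact force between filter_red and amber_bottle above 0.5 N or contact force between filter_red and brown_vial above 0.5 N or contact force between filter_red and sample_vial above 0.5 N)) or (height (world z) of filter_blue above 0.012 m and (contact force between filter_blue and timer above 0.5 N or contact force between filter_blue and tape_roll above 0.5 N or contact force between filter_blue and amber_bottle above 0.5 N or contact force between filter_blue and brown_vial above 0.5 N or contact force between filter_blue and sample_vial above 0.5 N)) or (height (world z) of filter_green above 0.012 m and (contact force between filter_green and timer above 0.5 N or contact force between filter_green and tape_roll above 0.5 N or contact force between filter_green and amber_bottle above 0.5 N or contact force between filter_green and brown_vial above 0.5 N or contact force between filter_green and sample_vial above 0.5 N)) or (height (world z) of filter_yellow above 0.012 m and (contact force between filter_yellow and timer above 0.5 N or contact force between filter_yellow and tape_roll above 0.5 N or contact force between filter_yellow and amber_bottle above 0.5 N or contact force between filter_yellow and brown_vial above 0.5 N or contact force between filter_yellow and sample_vial above 0.5 N))).
It fails at once if a slide or the spanner is tipped over (angle between any of filter_red, filter_blue, filter_green, filter_yellow, spanner's own z axis and vertical above 0.7 rad).
Of filter_red, filter_blue, filter_green, filter_yellow only 2 to 3 are there at a start; the rules pass over those that are not, and their reading is None.
Of amber_bottle, brown_vial, sample_vial only 1 to 2 are there at a start; the rules pass over those that are not, and their reading is None.
At some moment in a run one of timer, tape_roll may be knocked a few centimetres aside while the robot is not near it.
It also fails if it takes over 210 s, if anything falls off the work surface, if the arm or the gripper's body presses on something with over 40 N, if the wrist force passes 120 N, or if a joint passes its speed limit or range.

## Working session

There is one attempt and no reset: what is moved stays moved. The work goes in short steps, Python scripts to look and compute and a shell command to move; the robot and the scene stay as the last step left them, time stands still between calls to the robot, and variables do not carry over. Pictures are saved under pics/ and viewed, about 12 in all and at most 16, crops included, and the job is handed in when it is done.

```bash
ls; mkdir -p pics; cat > h.py <<'E'
import numpy as np, cv2, json
from bench import ctrl, imaging
def snap(name, fn=None, both=False):
    P=imaging.camera_params(name); img,d=imaging.get_image(name)
    if fn: cv2.imwrite('pics/'+fn, cv2.cvtColor(img,cv2.COLOR_RGB2BGR))
    return img,d,P
def ray(P,u,v,z):
    K,R,t=map(np.array,(P["intrinsics"],P["R"],P["t"]))
    c=-R.T@t; dr=R.T@np.linalg.solve(K,[u,v,1.]); return c+dr*(z-c[2])/dr[2]
def proj(P,X):
    K,R,t=map(np.array,(P["intrinsics"],P["R"],P["t"])); p=K@(R@np.array(X,float)+t); return p[:2]/p[2]
def cloud(P,d):
    K,R,t=map(np.array,(P["intrinsics"],P["R"],P["t"])); v,u=np.mgrid[:d.shape[0],:d.shape[1]]
    p=np.linalg.inv(K)@np.stack([u.ravel()*d.ravel(),v.ravel()*d.ravel(),d.ravel()]); 
    return (R.T@(p-t.reshape(3,1))).T.reshape(d.shape+(3,))
E
python3 - <<'E'
from h import *
np.set_printoptions(precision=3,suppress=True)
a,d,P=snap("top","top0.png"); b,e,Q=snap("scene","scene0.png")
np.savez("t0.npz",img=a,d=d); np.savez("s0.npz",img=b,d=e)
print(P,Q); print(ctrl.read_state())
cv2.imwrite('pics/both0.png',cv2.cvtColor(np.vstack([a[:, :],]),cv2.COLOR_RGB2BGR))
E
```

```text
pics
{'intrinsics': array([[436.436,   0.   , 254.517],
       [  0.   , 436.436, 192.968],
       [  0.   ,   0.   ,   1.   ]]), 'R': array([[ 0.017, -1.   ,  0.006],
       [-0.98 , -0.018, -0.199],
       [ 0.199, -0.002, -0.98 ]]), 't': array([-130.945,  494.929,  982.662])} {'intrinsics': array([[376.528,   0.   , 260.907],
       [  0.   , 376.528, 184.462],
       [  0.   ,   0.   ,   1.   ]]), 'R': array([[ 0.727, -0.686, -0.008],
       [-0.446, -0.464, -0.765],
       [ 0.522,  0.56 , -0.644]]), 't': array([-464.036,  201.41 ,  756.675])}
{'time_s': 0.1, 'qpos': array([-1.313,  0.494,  1.346,  0.   ,  1.302, -0.096]), 'qd': array([-0.001, -0.002, -0.001, -0.001, -0.   , -0.   ]), 'joint_torque': array([  0.005, -88.024, -38.255,   0.071,   0.048,  -0.   ]), 'tcp_pos': array([ 216.451, -585.965,  199.796]), 'tcp_rot': array([-3.141,  0.001, -1.217]), 'contact_force': array([ 0.423, -0.35 , -0.52 ]), 'torque': array([ 0.022, -0.012,  0.022]), 'opening': 91.08725927130426}
```

View pics/top0.png

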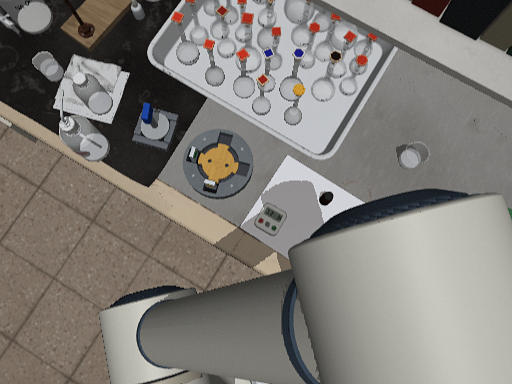

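View pics/scene0.png

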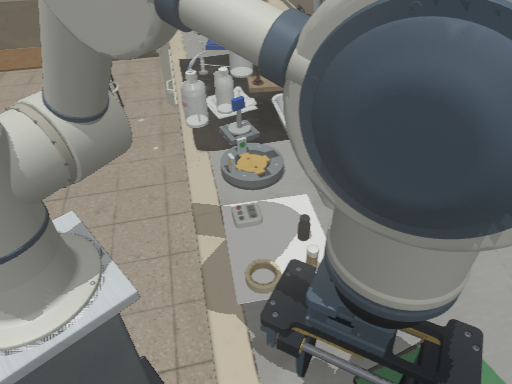

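The top view shows the stand with the blue-gripped spanner (157,125), the turret (218,163) with slides at (194,154) and (210,185), the timer (270,217) and the brown vial (326,198). The scene view adds the sample vial (312,255) and the tape roll (263,275). The arm hides part of the pad. Next I'll measure with masks and depth and view one zoomed composite.

```bash
python3 - <<'E'
from h import *
np.set_printoptions(precision=1,suppress=True)
T=np.load("t0.npz");S=np.load("s0.npz");P=imaging.camera_params("top");Q=imaging.camera_params("scene")
C=cloud(P,T['d']);D=cloud(Q,S['d'])
hsv=cv2.cvtColor(T['img'],cv2.COLOR_RGB2HSV);hs=cv2.cvtColor(S['img'],cv2.COLOR_RGB2HSV)
# turret: points z 28..36 around pixel (218,163)
for nm,X,(u0,u1,v0,v1) in (("top",C,(170,265,120,210)),("scene",D,(210,295,130,195))):
    s=X[v0:v1,u0:u1].reshape(-1,3); m=s[(s[:,2]>29)&(s[:,2]<35)]
    print(nm,"turret top",len(m),m.min(0),m.max(0)); 
    h=cv2.convexHull(m[:,:2].astype(np.float32)); print(cv2.minEnclosingCircle(h), cv2.fitEllipse(h))
br=(hsv[...,0]>10)&(hsv[...,0]<25)&(hsv[...,1]>110)&(hsv[...,2]>90); br[:125]=0;br[205:]=0;br[:,:180]=0;br[:,255:]=0
v,u=np.nonzero(br); print("brass",len(u),u.mean(),v.mean(),C[v,u].mean(0),ray(P,u.mean(),v.mean(),25.5))
# slides: z>45 in turret
for nm,X,(u0,u1,v0,v1) in (("top",C,(170,265,120,210)),("scene",D,(210,295,130,195))):
    mm=((X[...,2]>42)&(X[...,2]<75)).astype(np.uint8); k=np.zeros_like(mm);k[v0:v1,u0:u1]=mm[v0:v1,u0:u1]
    n,l,st,c=cv2.connectedComponentsWithStats(k)
    for i in range(1,n):
        if st[i,4]>5: print(nm,"slide",st[i],X[l==i].mean(0),X[l==i].max(0),X[l==i].min(0))
# stand & spanner
s=C[100:155,125:190].reshape(-1,3); m=s[(s[:,2]>17)&(s[:,2]<22)]; h=m[:,:2].astype(np.float32);print("stand",len(m),cv2.minAreaRect(h))
bl=(hsv[...,0]>105)&(hsv[...,0]<128)&(hsv[...,1]>130);bl[:90]=0;bl[140:]=0;bl[:,:130]=0;bl[:,180:]=0
p=C[bl];print("spanner grip",len(p),p.max(0),p.min(0)); g=p[p[:,2]>117];print(g.mean(0),cv2.minAreaRect(g[:,:2].astype(np.float32)))
s=C[100:155,125:190].reshape(-1,3); m=s[(s[:,2]>26)&(s[:,2]<31)];print("disc",len(m),cv2.minEnclosingCircle(m[:,:2].astype(np.float32)))
# scene versions
s=D[85:150,205:275].reshape(-1,3); m=s[(s[:,2]>17)&(s[:,2]<22)];print("stand s",len(m),cv2.minAreaRect(m[:,:2].astype(np.float32)))
m=s[(s[:,2]>26)&(s[:,2]<31)];print("disc s",len(m),cv2.minEnclosingCircle(m[:,:2].astype(np.float32)))
# things on the pad in scene
wh=(np.abs(D[...,2]-3)<3)&(hs[...,1]<40)&(hs[...,2]>150); wh[:190]=0;wh[305:]=0;wh[:,:220]=0;wh[:,345:]=0
w=D[wh];print("pad s",len(w),cv2.minAreaRect(w[:,:2].astype(np.float32)))
mm=((D[...,2]>10)&(D[...,2]<110)).astype(np.uint8);mm[:195]=0;mm[:,:225]=0;mm[:,330:]=0
n,l,st,c=cv2.connectedComponentsWithStats(mm)
for i in range(1,n):
    if st[i,4]>20: q=D[l==i];print("thing s",st[i],q.mean(0),q.min(0),q.max(0))
a=cv2.resize(T['img'][85:215,120:345],None,fx=3.5,fy=3.5,interpolation=2); b=cv2.resize(S['img'][125:200,200:300],None,fx=4,fy=4,interpolation=2)
f=np.zeros((min(600,a.shape[0]),788,3),np.uint8);f[:,:]=a[:f.shape[0],:788]
cv2.imwrite('pics/z0.png',f[...,::-1])
E
```

```text
top turret top 1738 [ 491.6 -115.2   29. ] [662.1  54.8  35. ]
((577.2553100585938, -30.61693000793457), 86.51647186279297) ((577.2596435546875, -30.69283103942871), (171.09986877441406, 171.94224548339844), 140.46600341796875)
scene turret top 908 [ 487.8 -115.7   29. ] [660.3  57.4  34.9]
((575.6422119140625, -31.44125747680664), 88.9415054321289) ((574.371337890625, -29.6674861907959), (170.5490264892578, 174.97900390625), 139.6686553955078)
brass 971 217.94335736354273 162.71369721936148 [575.6 -31.5  28.7] [576.4 -31.2  25.5]
top slide [247 120  18  11  85] [ 664.5 -126.7   66.1] [ 675.3 -101.    71.7] [ 649.1 -142.4   58.9]
top slide [189 146   8  14  79] [589.7  26.3  63.8] [604.8  35.2  74.4] [578.4  19.5  42.6]
top slide [204 179  12   8  73] [517.2 -16.9  64.6] [524.4  -3.8  74. ] [511.8 -29.1  42. ]
scene slide [236 137  10  12  90] [586.9  26.3  58.4] [601.5  35.8  70.7] [575.5  19.8  42.5]
scene slide [227 153   8  14  81] [513.7 -18.4  59.1] [523.9  -1.1  70.1] [507.8 -29.9  42.4]
stand 487 ((662.0377807617188, 104.5396957397461), (150.15440368652344, 96.23624420166016)
[... 366 characters left out ...]
6.110992431640625)
disc s 272 ((752.1468505859375, 157.24026489257812), 212.75518798828125)
pad s 5655 ((455.14678955078125, -252.33653259277344), (334.36907958984375, 264.6788024902344), 51.4306755065918)
thing s [319 195  11  12  62] [ 599.1 -264.7   24.1] [ 575.8 -280.    10.5] [ 615.8 -234.8   60.4]
thing s [231 203  31  23 567] [ 435.3 -164.2   19.5] [ 399.5 -198.1   10.1] [ 478.4 -123.1   25.7]
thing s [297 214  13  26 269] [ 484.1 -297.4   42.2] [ 475.7 -307.3   10.1] [ 498.1 -280.7   66.8]
thing s [305 245  14  24 234] [ 430.5 -366.7   52.6] [ 422.8 -375.    13.5] [ 445.3 -352.7   69.9]
thing s [245 259  36  33 604] [ 344.6 -314.2   18.7] [ 311.3 -348.5   10.1] [ 383.7 -276.5   23.4]
```

View pics/z0.png

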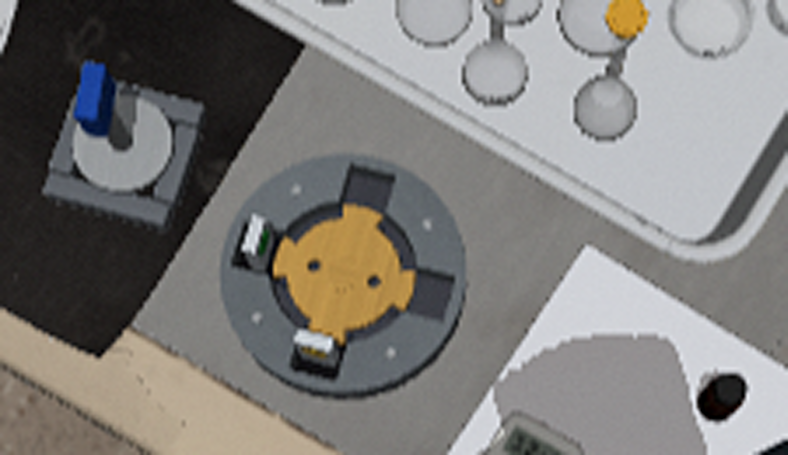

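The zoom shows two slides, green in the left pocket and yellow in the bottom one. The other two pockets (right and top) are empty. The pin holes are at zoom (314,265) and (374,281), and the spanner grip's long side runs roughly along the image vertical. Next I'll measure the ring angle and spanner yaw and work out the first move.

```bash
cat >> h.py <<'E'
def plan(x,y,z,yaw=None):
    """single final row (units) from current measured pose to world TCP x,y,z, tool yaw (deg, mod 180)"""
    s=ctrl.read_state(); p=s['tcp_pos']; y0=s['tcp_rot'][2]; d=np.array([x,y,z])-p
    c,n=np.cos(y0),np.sin(y0); yaw=np.degrees(y0) if yaw is None else yaw
    dy=(yaw-np.degrees(y0)+90)%180-90; q1=np.arctan2(y,x)
    print("row",np.round([(c*d[0]+n*d[1])/30,(n*d[0]-c*d[1])/30,-d[2]/30,-dy/6],3),"dist %.0f dyaw %.1f q6 %.2f"%(np.linalg.norm(d),dy,q1-(y0+np.radians(dy))),"now",np.round(p,1),round(np.degrees(y0),1))
E
python3 - <<'E'
from h import *
np.set_printoptions(precision=1,suppress=True)
T=np.load("t0.npz");P=imaging.camera_params("top");C=cloud(P,T['d']);img=T['img'];hsv=cv2.cvtColor(img,cv2.COLOR_RGB2HSV)
# holes: dark pixels inside brass
g=cv2.cvtColor(img,cv2.COLOR_RGB2GRAY).astype(float)
H=[]
for u0,v0 in ((210,161),(227,165)):
    w=np.clip(95-g[v0-3:v0+4,u0-3:u0+4],0,None);vv,uu=np.mgrid[v0-3:v0+4,u0-3:u0+4]
    p=((uu*w).sum()/w.sum(),(vv*w).sum()/w.sum());H.append(ray(P,*p,24));print(p,H[-1])
d=H[1]-H[0];print("hole sep",np.linalg.norm(d),"angle",np.degrees(np.arctan2(d[1],d[0])),"mid",(H[0]+H[1])/2)
bl=(hsv[...,0]>105)&(hsv[...,0]<128)&(hsv[...,1]>130);m=np.zeros_like(bl);m[95:130,138:160]=bl[95:130,138:160]
v,u=np.nonzero(m);X=C[m];z=X[:,2];print("grip z hist",np.histogram(z,bins=[0,80,100,115,122,127,132,140,200]))
t=m.copy();t[m]=(z>119);v,u=np.nonzero(t)
W=np.array([ray(P,a,b,126)[:2] for a,b in zip(u,v)],np.float32);print("top face",len(W),W.mean(0),cv2.minAreaRect(W))
# stand: grey points at z~20, and disc
R=C[100:155,128:186].reshape(-1,3);
for lo,hi in((16,23),(24,32)):
    s=R[(R[:,2]>lo)&(R[:,2]<hi)];print(lo,len(s),np.median(s,0),s.min(0),s.max(0),cv2.minAreaRect(s[:,:2].astype(np.float32)))
plan(640,103,260,0)
E
```

```text
(np.float64(209.03821656050957), np.float64(160.4108280254777)) [582.3  -8.9  24. ]
(np.float64(226.18987341772151), np.float64(164.8512658227848)) [571.7 -51.5  24. ]
hole sep 43.85084468723037 angle -103.8896015722752 mid [577.  -30.2  24. ]
grip z hist (array([ 2, 17, 42, 23, 81, 28,  0,  0]), array([  0,  80, 100, 115, 122, 127, 132, 140, 200]))
top face 122 [668.  128.8] ((668.5377807617188, 128.8942108154297), (18.450864791870117, 41.0031852722168), 89.56122589111328)
16 565 [651.2 115.4  19.9] [613.3  76.6  16.1] [718.6 186.6  23. ] ((669.282470703125, 130.8197021484375), (96.7903060913086, 96.67467498779297), 74.43071746826172)
24 489 [662.6 124.2  28.1] [595.3  49.7  24.1] [711.2 177.3  32. ] ((657.7235717773438, 105.40431213378906), (141.31210327148438, 89.52081298828125), 74.07184600830078)
row [-16.7 -21.2  -2.  -11.6] dist 811 dyaw 69.7 q6 0.16 now [ 216.5 -586.   199.8] -69.7
```

Stand centre is about (669,130). The spanner grip is at (668,129) with its long axis along world x. The hole line is at -103.9° (or 76.1°), with hole spacing 43.9 mm against 44 given. Moving above the spanner with the jaws along y.

```bash
python3 -m inch '[[[-0.6,-0.7,-2.5,0],[-2,-2.5,-2.5,0],[-3.5,-4,-2.5,0],[-5,-6,-2.5,0],[-5.7,-7.46,-2.5,0],[-5.7,-7.46,-2.5,0],[-5.7,-7.46,-2.5,0],[-5.7,-7.46,-2.5,0]]]' -1 60
python3 -m inch '[[[-5.7,-7.46,0,0],[-5.7,-7.46,0,0],[-5.7,-7.46,0,0],[-5.7,-7.46,0,0],[-5.7,-7.46,0,0],[-5.7,-7.46,0,0],[-5.7,-7.46,0,0],[-5.7,-7.46,0,0]]]'
python3 -m inch '[[[-5.7,-7.46,0,3.38],[-5.7,-7.46,0,3.38],[-5.7,-7.46,0,3.38],[-5.7,-7.46,0,3.38],[-5.7,-7.46,0,3.38],[-5.7,-7.46,0,3.38],[-5.7,-7.46,0,3.38],[-5.7,-7.46,0,3.38]]]'
python3 - <<'E'
from h import *
np.set_printoptions(precision=1,suppress=True)
plan(668.5,129,280,-90)
a,d,P=snap("wrist","w1.png");np.savez("w1.npz",img=a,d=d,**P)
b,e,Q=snap("top","t1.png");np.savez("t1.npz",img=b,d=e)
C=cloud(imaging.camera_params("top"),np.load("t0.npz")['d']).reshape(-1,3)
m=(abs(C[:,0]-668)<75)&(abs(C[:,1]-129)<125)&(C[:,2]>40)&(C[:,2]<300)
q=C[m];q=q[(np.hypot(q[:,0]-668,q[:,1]-129)>40)];print(len(q),q.max(0) if len(q) else 0, q[q[:,2]>90][:5])
E
```

```text
time_s: 0.77
tcp_pos: [368.7, -344.8, 275.5]
tcp_rot: [-3.141, 0.001, -1.216]
contact_force: [-0.2, -0.8, 0.0]
opening: 91.2
time_s: 1.43
tcp_pos: [520.0, -105.8, 275.0]
tcp_rot: [-3.141, 0.001, -1.213]
contact_force: [-0.7, -0.2, -0.7]
opening: 91.2
time_s: 2.1
tcp_pos: [670.7, 133.0, 274.1]
tcp_rot: [3.141, 0.001, -1.567]
contact_force: [0.1, 1.0, -0.3]
opening: 91.0
row [ 0.1  0.1 -0.2  0. ] dist 7 dyaw -0.2 q6 1.76 now [670.7 133.  274.1] -89.8
548 [742.8 254.  139.6] [[742.8 251.7 121.9]
 [739.4 253.1 123.8]
 [742.  252.9 118.4]
 [737.3 253.2 122.8]
 [738.  251.4 121.6]]
```

View pics/w1.png

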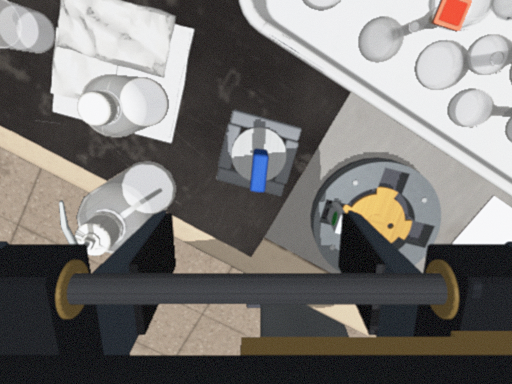

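View pics/t1.png

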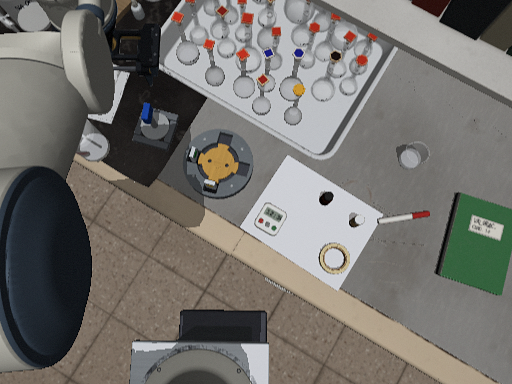

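The wrist view shows the spanner in its frame (grip top at 259,160) with the wash bottle well to the left. The clear top view shows the whole pad: timer (270,219), brown vial (326,198), sample vial (357,219), tape (333,258). Measuring all of these now.

```bash
python3 - <<'E'
from h import *
np.set_printoptions(precision=1,suppress=True)
W=np.load("w1.npz");PW={k:W[k] for k in("intrinsics","R","t")}
print("wrist cam pos",-PW['R'].T@PW['t'],"axis",PW['R'][2])
hsv=cv2.cvtColor(W['img'],cv2.COLOR_RGB2HSV)
bl=((hsv[...,0]>105)&(hsv[...,0]<128)&(hsv[...,1]>150)&(hsv[...,2]>60));bl[:140]=0;bl[200:]=0;bl[:,:235]=0;bl[:,285:]=0
C=cloud(PW,W['d']);z=C[...,2]
t=bl&(z>120)&(z<132);v,u=np.nonzero(t);print("z",np.median(z[t]))
w=np.array([ray(PW,a,b,126)[:2] for a,b in zip(u,v)],np.float32);print("grip top wrist",len(w),w.mean(0),cv2.minAreaRect(w))
R=C[100:210,200:310].reshape(-1,3);R=R[abs(R[:,2]-20)<2.5];print("stand",len(R),cv2.minAreaRect(R[:,:2].astype(np.float32)))
a=np.median(z[100:110,260:320]);print("bench z",a)
T=np.load("t1.npz");P=imaging.camera_params("top");C=cloud(P,T['d']);img=T['img'];hsv=cv2.cvtColor(img,cv2.COLOR_RGB2HSV)
print("proj tcp",proj(P,[670.7,133,274]))
wh=((hsv[...,1]<30)&(hsv[...,2]>170)).astype(np.uint8);wh[:152]=0;wh[295:]=0;wh[:,:235]=0;wh[:,390:]=0
n,l,st,c=cv2.connectedComponentsWithStats(wh);i=1+np.argmax(st[1:,4]);cnt,_=cv2.findContours((l==i).astype(np.uint8),0,2)
k=max(cnt,key=cv2.contourArea)[:,0];h=np.array([ray(P,a,b,3)[:2] for a,b in cv2.convexHull(k)[:,0]],np.float32)
r=cv2.minAreaRect(h);print("pad",r,cv2.boxPoints(r).tolist());box=cv2.boxPoints(r);np.save("pad.npy",box)
mm=((C[...,2]>8)&(C[...,2]<110)).astype(np.uint8);M=np.zeros_like(mm);M[185:285,245:385]=mm[185:285,245:385]
n,l,st,c=cv2.connectedComponentsWithStats(M)
for i in range(1,n):
    if st[i,4]>15:
        q=C[l==i];top=np.percentile(q[:,2],90);f=q[abs(q[:,2]-top)<4][:,:2].astype(np.float32);print("thing",st[i],"top %.0f"%top,cv2.minEnclosingCircle(f),cv2.minAreaRect(f),f.mean(0))
E
```

```text
wrist cam pos [751.2 134.5 457.3] axis [-0.3  0.  -1. ]
z 124.47080463183669
grip top wrist 547 [669.5 132.6] ((669.3251342773438, 132.50987243652344), (14.856239318847656, 39.5907096862793), 84.22003173828125)
stand 2094 ((667.5889282226562, 134.1969757080078), (94.91552734375, 94.82300567626953), 75.39891815185547)
bench z 0.8233144470919858
proj tcp [125.3  80.1]
pad ((440.4781188964844, -262.4403076171875), (279.0740966796875, 220.70391845703125), 57.81756591796875) [[272.76123046875, -321.7630920410156], [459.55548095703125, -439.3136901855469], [608.1950073242188, -203.11752319335938], [421.4007568359375, -85.56692504882812]]
thing [319 189  14  16 146] top 67 ((491.8971252441406, -294.34490966796875), 10.707852363586426) ((492.3777160644531, -293.53955078125), (19.447511672973633, 19.109024047851562), 88.7899398803711) [ 492.3 -294.2]
thing [255 203  32  32 677] top 24 ((441.6097106933594, -161.85009765625), 38.757164001464844) ((441.8806457519531, -161.36288452148438), (59.953521728515625, 65.17170715332031), 61.34349060058594) [ 441.9 -161. ]
thing [349 214  16  13 139] top 69 ((437.6061096191406, -364.22503662109375), 11.265095710754395) ((438.0085754394531, -364.7143859863281), (21.333200454711914, 20.777463912963867), 0.12761245667934418) [ 437.8 -364.1]
thing [378 217   7   7  40] top 15 ((444.5218200683594, -431.4853210449219), 8.84090518951416) ((443.0357666015625, -432.2484130859375), (12.821346282958984, 16.89866065979004), 27.111112594604492) [ 443.5 -431. ]
thing [319 243  31  31 433] top 23 ((350.5696105957031, -313.8526306152344), 35.970680236816406) ((349.7950134277344, -314.15130615234375), (70.24494934082031, 69.8731689453125), 45.80381393432617) [ 350.5 -314.5]
```

```bash
python3 -m inch '[[[0.05,0.06,1,0.5],[0.05,0.06,2,0.5],[0.05,0.06,3,0.5],[0.05,0.06,4,0.5],[0.05,0.06,5,0.5],[0.05,0.06,5.5,0.5],[0.05,0.06,5.77,0.5],[0.05,0.06,5.77,0.5]]]' -1 60
python3 -m inch '[[[0,0,0,0],[0,0,0,0],[0,0,0,0],[0,0,0,0],[0,0,0,0],[0,0,0,0],[0,0,0,0],[0,0,0,0]]]' 1 60
python3 -m inch '[[[0,0,0,0],[0,0,0,0],[0,0,0,0],[0,0,0,0],[0,0,0,0],[0,0,0,0],[0,0,0,0],[0,0,0,0]]]' 1 60
```

```text
time_s: 2.87
tcp_pos: [665.5, 124.7, 100.8]
tcp_rot: [3.139, -0.001, -1.624]
contact_force: [-0.4, 0.1, -0.1]
opening: 91.0
time_s: 3.53
tcp_pos: [666.8, 126.1, 102.3]
tcp_rot: [-3.142, 0.0, -1.623]
contact_force: [-0.3, -0.1, -0.1]
opening: 40.8
time_s: 4.2
tcp_pos: [666.7, 126.0, 102.1]
tcp_rot: [3.141, -0.0, -1.623]
contact_force: [0.5, 0.5, -1.9]
opening: 15.3
```

The grasp closed at 15.3 mm on the 16 mm block. Lifting, then moving beside the ring with the spanner aligned, so the wrist camera sees both the ring and the spanner's disc.

```bash
python3 -m inch '[[[0,0,-0.5,0],[0,0,-1.2,0],[0,0,-2,0],[0,0,-2.7,0],[0,0,-3.1,0],[0,0,-3.1,0]]]'
python3 -m inch '[[[1,0.43,0,0],[2,0.86,0,0],[3,1.3,0,0],[4,1.72,0,0],[5,2.15,0,0],[6,2.6,0,0],[6.7,2.9,0,0],[7.03,3.03,0,0]]]'
python3 -m inch '[[[0,0,0,-0.8],[0,0,0,-1.8],[0,0,0,-2.8],[0,0,0,-3.8],[0,0,0,-4.8],[0,0,0,-5.8],[0,0,0,-6.8],[0,0,0,-6.8]]]'
python3 -m inch '[[[0,0,0,-1],[0,0,0,-2],[0,0,0,-3],[0,0,0,-4],[0,0,0,-5],[0,0,0,-6],[0,0,0,-6.37],[0,0,0,-6.37]]]'
python3 -m inch '[[[0,0,0,0],[0,0,0,0],[0,0,0,0],[0,0,0,0],[0,0,0,0],[0,0,0,0]]]'
python3 - <<'E'
from h import *
a,d,P=snap("wrist","w2.png");np.savez("w2.npz",img=a,d=d,**P)
print(ctrl.read_state()['tcp_pos'])
E
```

```text
time_s: 4.7
tcp_pos: [668.3, 126.2, 198.3]
tcp_rot: [-3.137, 0.001, -1.623]
contact_force: [0.5, 0.2, -1.7]
opening: 15.4
time_s: 5.37
tcp_pos: [563.0, -82.1, 194.3]
tcp_rot: [3.14, -0.0, -1.625]
contact_force: [-0.2, -0.8, -2.9]
opening: 15.7
time_s: 6.03
tcp_pos: [564.8, -79.3, 194.4]
tcp_rot: [3.141, 0.001, -0.905]
contact_force: [0.3, -1.3, -2.4]
opening: 15.3
time_s: 6.7
tcp_pos: [564.9, -79.5, 194.7]
tcp_rot: [-3.141, 0.001, -0.245]
contact_force: [-0.5, -0.4, -2.6]
opening: 15.9
time_s: 7.2
tcp_pos: [565.0, -79.8, 195.2]
tcp_rot: [-3.142, -0.0, -0.245]
contact_force: [-0.5, 0.0, -1.6]
opening: 15.5
[565.00517662 -79.81255446 195.2581661 ]
```

View pics/w2.png

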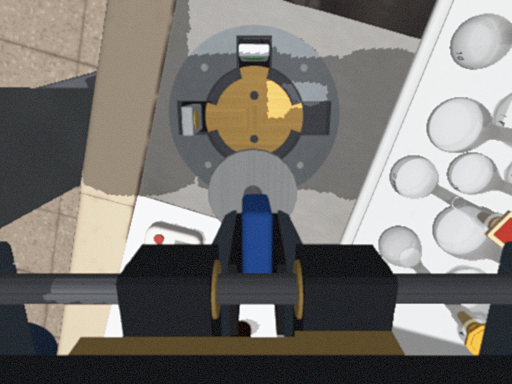

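The wrist view shows the ring with its holes at (254,95) and (254,139). The spanner disc's arc is centred near (252,190). The green slide is at (254,50) and the yellow at (190,118).

```bash
cat > m2.py <<'E'
from h import *
import sys
from scipy.optimize import least_squares
np.set_printoptions(precision=2,suppress=True)
def holes(img,P,guess,z=25.5,thr=60):
    g=cv2.cvtColor(img,cv2.COLOR_RGB2GRAY).astype(float);H=[]
    for u0,v0 in guess:
        r=7;w=np.clip(thr-g[v0-r:v0+r+1,u0-r:u0+r+1],0,None);vv,uu=np.mgrid[v0-r:v0+r+1,u0-r:u0+r+1]
        p=((uu*w).sum()/w.sum(),(vv*w).sum()/w.sum());H.append(ray(P,*p,z)[:2])
    H=np.array(H);d=H[1]-H[0];print("holes",H,"sep %.1f ang %.2f"%(np.hypot(*d),np.degrees(np.arctan2(d[1],d[0]))),"mid",H.mean(0));return H
def disc(img,d,P,ztop,box):
    C=cloud(P,d);u0,u1,v0,v1=box;m=np.zeros(d.shape,np.uint8);m[v0:v1,u0:u1]=(abs(C[v0:v1,u0:u1,2]-ztop)<12)
    pts=[(u,np.nonzero(m[:,u])[0].min()) for u in range(u0,u1) if m[:,u].sum()>3]
    w=np.array([ray(P,u,v-0.5,ztop)[:2] for u,v in pts]);
    r=least_squares(lambda c:np.hypot(*(w-c[:2]).T)-36,w.mean(0)+[0,-30],loss='soft_l1');print("disc z med",np.median(C[...,2][m>0]),"centre",r.x,"rms",np.sqrt((r.fun**2).mean()),len(w))
    r2=least_squares(lambda c:np.hypot(*(w-c[:2]).T)-c[2],list(r.x)+[36],loss='soft_l1');print("free r",r2.x);return r.x
E
python3 - <<'E'
from m2 import *
W=np.load("w2.npz");P={k:W[k] for k in("intrinsics","R","t")};s=ctrl.read_state();p=s['tcp_pos'];print(p,s['tcp_rot'])
H=holes(W['img'],P,((254,95),(254,139)))
c=disc(W['img'],W['d'],P,p[2]-96.1+22,(205,300,140,205))
print("disc-tcp",c-p[:2],"ring-disc",H.mean(0)-c)
hsv=cv2.cvtColor(W['img'],cv2.COLOR_RGB2HSV);C=cloud(P,W['d'])
bl=((hsv[...,0]>105)&(hsv[...,0]<128)&(hsv[...,1]>150)&(hsv[...,2]>50));bl[:190]=0;bl[275:]=0;bl[:,:235]=0;bl[:,280:]=0
v,u=np.nonzero(bl);zt=p[2]+24;print("blue z",np.percentile(C[...,2][bl],[10,50,90]),"exp top",zt)
t=bl&(abs(C[...,2]-zt)<6);cols=[]
for r in range(195,272,3):
    x=np.nonzero(t[r])[0]
    if len(x)>4:cols.append((r,x.min(),x.max(),x.mean()))
cols=np.array(cols);a=ray(P,cols[0,3],cols[0,0],zt);b=ray(P,cols[-1,3],cols[-1,0],zt);print(a,b,"grip ang",np.degrees(np.arctan2(*(a-b)[[1,0]])), np.array(cols)[::6])
E
```

```text
[565.01 -79.81 195.26] [-3.14 -0.   -0.24]
holes [[580.79  -7.36]
 [569.74 -49.64]] sep 43.7 ang -104.65 mid [575.27 -28.5 ]
disc z med 121.24048052020527 centre [561.77 -77.53] rms 0.3387980634732259 89
free r [562.02 -76.47  35.07]
disc-tcp [-3.24  2.28] ring-disc [13.5  49.03]
blue z [205.9  218.86 219.96] exp top 219.2581660970304
[570.09 -57.13 219.26] [562.15 -89.94 219.26] grip ang 76.40509373106207 [[210.  244.  268.  256. ]
 [228.  242.  272.  257. ]
 [246.  242.  272.  257. ]
 [264.  242.  271.  256.5]]
```

```bash
python3 -m inch '[[[0.01,-0.8,0,0],[0.02,-1.4,0,0.1],[0.02,-1.69,0,0.1],[0.02,-1.69,0.6,0.1],[0.02,-1.69,1.3,0.1],[0.02,-1.69,2,0.1],[0.02,-1.69,2.1,0.1],[0.02,-1.69,2.1,0.1]]]'
python3 -m inch '[[[0,0,0.1,0],[0,0,0.2,0],[0,0,0.3,0],[0,0,0.33,0],[0,0,0.36,0],[0,0,0.4,0],[0,0,0.4,0],[0,0,0.4,0]]]'
python3 - <<'E'
from m2 import *
s=ctrl.read_state();print(s['tcp_pos'],s['contact_force'],s['torque'])
E
```

```text
time_s: 7.92
tcp_pos: [577.0, -30.8, 131.3]
tcp_rot: [3.141, 0.003, -0.255]
contact_force: [0.3, 0.2, -1.5]
opening: 15.1
time_s: 8.58
tcp_pos: [577.9, -30.7, 120.3]
tcp_rot: [-3.142, -0.0, -0.255]
contact_force: [0.0, -1.0, -0.7]
opening: 15.5
[577.85 -30.73 120.29] [ 0.05 -0.97 -0.68] [-0.01 -0.1  -0.04]
```

```bash
python3 -m inch '[[[0,0,0.05,0],[0,0,0.1,0],[0,0,0.15,0],[0,0,0.18,0],[0,0,0.18,0]]]'
python3 - <<'E'
from m2 import *
s=ctrl.read_state();print(s['tcp_pos'],s['contact_force'],s['torque'])
a,d,P=snap("wrist","w3.png");np.savez("w3.npz",img=a,d=d,**P)
E
```

```text
time_s: 9.0
tcp_pos: [577.6, -30.7, 114.5]
tcp_rot: [3.142, 0.0, -0.255]
contact_force: [-0.2, 0.5, -1.3]
opening: 15.4
[577.64 -30.7  114.54] [-0.22  0.46 -1.33] [-0.05 -0.06  0.04]
```

View pics/w3.png

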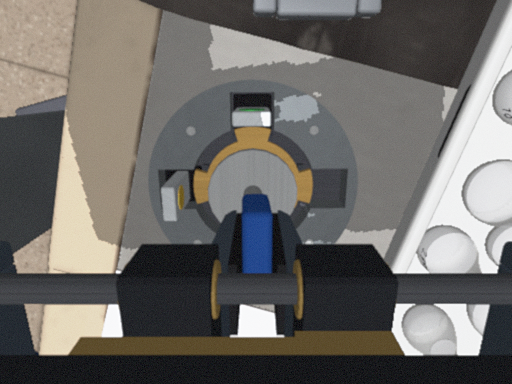

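The disc sits centred over the ring (disc centre about 253,195) and there's no force at 7 mm pin depth, so the pins are entering. Seating it fully now.

```bash
python3 -m inch '[[[0,0,0.06,0],[0,0,0.12,0],[0,0,0.18,0],[0,0,0.2,0],[0,0,0.22,0],[0,0,0.23,0],[0,0,0.23,0]]]'
python3 - <<'E'
from m2 import *
s=ctrl.read_state();print(s['tcp_pos'],s['contact_force'],s['torque'])
E
```

```text
time_s: 9.63
tcp_pos: [577.8, -30.7, 107.9]
tcp_rot: [3.142, 0.0, -0.255]
contact_force: [0.3, 0.9, -1.5]
opening: 15.4
[577.79 -30.73 107.87] [ 0.3   0.9  -1.54] [ 0.01 -0.07 -0.02]
```

```bash
python3 -m inch '[[[0,0,0,-0.4],[0,0,0,-1.1],[0,0,0,-1.9],[0,0,0,-2.7],[0,0,0,-3.5],[0,0,0,-4.3],[0,0,0,-5.1],[0,0,0,-5.5]]]'
python3 -m inch '[[[0,0,0,-0.3],[0,0,0,-0.7],[0,0,0,-1.1],[0,0,0,-1.4],[0,0,0,-1.4],[0,0,0,-1.4]]]'
python3 - <<'E'
from m2 import *
s=ctrl.read_state();print(s['tcp_pos'],s['contact_force'],s['torque'],np.degrees(s['tcp_rot'][2]))
E
```

```text
time_s: 10.3
tcp_pos: [577.9, -30.0, 107.9]
tcp_rot: [-3.14, -0.001, 0.326]
contact_force: [-0.2, 5.3, -2.4]
opening: 15.5
time_s: 10.8
tcp_pos: [577.8, -29.9, 107.9]
tcp_rot: [-3.14, -0.001, 0.468]
contact_force: [0.9, 6.3, -3.1]
opening: 15.4
[577.77 -29.86 107.9 ] [ 0.87  6.28 -3.12] [ 1.85 -0.36 -0.03] 26.8074119960192
```

```bash
python3 -m inch '[[[0,0,0,-0.3],[0,0,0,-0.6],[0,0,0,-0.8],[0,0,0,-0.8],[0,0,0,-0.8]]]'
python3 -c "
from m2 import *
s=ctrl.read_state();print(s['tcp_pos'],s['contact_force'],s['torque'],np.degrees(s['tcp_rot'][2]))"
python3 -m inch '[[[0,0,0,-0.2],[0,0,0,-0.4],[0,0,0,-0.5],[0,0,0,-0.5],[0,0,0,-0.5]]]'
python3 - <<'E'
from m2 import *
s=ctrl.read_state();print(s['tcp_pos'],s['contact_force'],s['torque'],np.degrees(s['tcp_rot'][2]))
a,d,P=snap("wrist","w4.png");np.savez("w4.npz",img=a,d=d,**P)
E
```

```text
time_s: 11.22
tcp_pos: [577.7, -29.8, 107.9]
tcp_rot: [-3.14, -0.001, 0.552]
contact_force: [-0.0, 6.6, -1.9]
opening: 15.5
[577.65 -29.84 107.91] [-0.04  6.63 -1.87] [ 1.84 -0.14 -0.08] 31.604159141409625
time_s: 11.63
tcp_pos: [577.6, -29.8, 107.9]
tcp_rot: [-3.14, -0.001, 0.604]
contact_force: [-0.8, 7.0, -1.6]
opening: 15.6
[577.6  -29.79 107.89] [-0.78  7.02 -1.58] [ 2.   -0.09 -0.1 ] 34.59773433704195
```

View pics/w4.png

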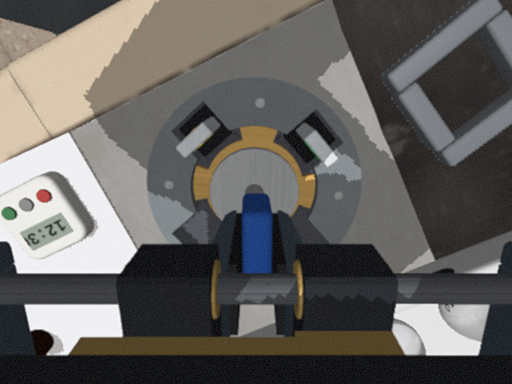

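The lobes now lie midway between the pockets (lobe at 258,135, slides at 198,132 and 318,142). One more nudge to confirm the stop.

```bash
python3 -m inch '[[[0,0,0,-0.3],[0,0,0,-0.5],[0,0,0,-0.5],[0,0,0,-0.5]]]'
python3 - <<'E'
from m2 import *
s=ctrl.read_state();print(s['tcp_pos'],s['contact_force'],s['torque'],np.degrees(s['tcp_rot'][2]))
E
```

```text
time_s: 12.02
tcp_pos: [577.6, -29.7, 107.9]
tcp_rot: [-3.14, -0.001, 0.656]
contact_force: [-0.6, 7.6, -1.8]
opening: 15.7
[577.59 -29.74 107.91] [-0.64  7.64 -1.75] [ 2.08 -0.04 -0.6 ] 37.573412372477364
```

Torque rose to -0.6 Nm, so the ring is at its stop. Backing off slightly, lifting out, and taking the spanner back to its frame.

```bash
python3 -m inch '[[[0,0,0,0.4],[0,0,0,0.7],[0,0,0,0.7],[0,0,-0.2,0.7],[0,0,-0.4,0.7],[0,0,-0.7,0.7]]]'
python3 -m inch '[[[0,0,-0.5,0],[0,0,-1.2,0],[0,0,-2,0],[0,0,-2.4,0],[0,0,-2.4,0],[0,0,-2.4,0]]]'
python3 - <<'E'
from m2 import *
s=ctrl.read_state();print(s['contact_force'],s['torque'])
plan(667.5,129,200,87)
E
```

```text
time_s: 12.52
tcp_pos: [577.7, -30.8, 129.2]
tcp_rot: [-3.142, 0.001, 0.583]
contact_force: [-0.1, 0.0, -2.1]
opening: 15.6
time_s: 13.02
tcp_pos: [578.3, -31.0, 201.8]
tcp_rot: [3.14, -0.001, 0.583]
contact_force: [-0.2, -0.5, -3.0]
opening: 15.8
[-0.19 -0.45 -2.96] [ 0.03 -0.09  0.03]
row [ 5.42 -2.81  0.06 -8.93] dist 183 dyaw 53.6 q6 -1.33 now [578.3 -31.  201.8] 33.4
```

```bash
python3 -m inch '[[[1,-0.5,0,-1],[2,-1,0,-2],[3,-1.6,0,-3],[4,-2.1,0,-4],[5,-2.6,0,-5],[5.42,-2.8,0,-6],[5.42,-2.8,0,-7],[5.42,-2.8,0,-8]]]'
python3 -m inch '[[[0,0,0,-0.93],[0,0,0,-0.93],[0,0,0,-0.93],[0,0,0,-0.93],[0,0,0,-0.93],[0,0,0,-0.93]]]'
python3 - <<'E'
from m2 import *
W,d,P=snap("wrist");s=ctrl.read_state();p=s['tcp_pos'];C=cloud(P,d)
plan(667.5,129,103,87)
m=(abs(C[...,2]-20)<3)&(np.hypot(C[...,0]-668,C[...,1]-130)<80);v,u=np.nonzero(m);print(m.sum(),u.min(),u.max(),v.min(),v.max());q=C[m][:,:2].astype(np.float32);print(cv2.minAreaRect(q))
zt=p[2]-96.1+22;m=(abs(C[...,2]-zt)<6)&(np.hypot(C[...,0]-p[0],C[...,1]-p[1])<50);v,u=np.nonzero(m);print("disc",m.sum(),u.min(),u.max(),v.min(),v.max())
disc(W,d,P,zt,(u.min(),u.max()+1,v.min(),v.max()+1))
E
```

```text
time_s: 13.68
tcp_pos: [666.9, 129.9, 199.0]
tcp_rot: [-3.139, 0.001, 1.428]
contact_force: [-0.2, -0.6, -2.1]
opening: 15.3
time_s: 14.18
tcp_pos: [667.2, 128.8, 200.8]
tcp_rot: [-3.141, 0.0, 1.517]
contact_force: [0.5, -0.7, -1.8]
opening: 15.1
row [ 0.01  0.01  3.26 -0.01] dist 98 dyaw 0.1 q6 -1.33 now [667.3 128.8 200.9] 86.9
2257 215 309 111 186
((652.126953125, 137.58226013183594), (95.45748138427734, 65.90705108642578), 75.07785034179688)
disc 4256 208 297 148 221
disc z med 126.86468300005876 centre [603.02 129.61] rms 11.587706109522742 89
free r [-1298752.93    44395.31  1300142.45]
```

```bash
sed -i 's/w.mean(0)+\[0,-30\]/g0/; s/def disc(img,d,P,ztop,box)/def disc(img,d,P,ztop,box,g0)/' m2.py
python3 - <<'E'
from m2 import *
s=ctrl.read_state();p=s['tcp_pos'];W,d,P=snap("wrist","w5.png");C=cloud(P,d)
zt=p[2]-96.1+22
disc(W,d,P,zt,(208,298,140,222),p[:2])
T,e,Q=snap("top");C=cloud(Q,e);np.savez("t5.npz",img=T,d=e)
m=(abs(C[...,2]-20)<3)&(np.hypot(C[...,0]-668,C[...,1]-130)<80);print("top stand",m.sum(),cv2.minAreaRect(C[m][:,:2].astype(np.float32)))
S,e,Q=snap("scene");C=cloud(Q,e);np.savez("s5.npz",img=S,d=e)
m=(abs(C[...,2]-20)<3)&(np.hypot(C[...,0]-668,C[...,1]-130)<80);print("scene stand",m.sum(),cv2.minAreaRect(C[m][:,:2].astype(np.float32)))
E
```

```text
disc z med 126.94486574727989 centre [667.29 127.11] rms 0.3177558421512899 89
free r [666.23 127.14  35.1 ]
top stand 500 ((667.8604736328125, 130.56307983398438), (94.89463806152344, 94.53437042236328), 75.8256607055664)
scene stand 238 ((665.624755859375, 131.41085815429688), (96.16117858886719, 94.42306518554688), 74.76463317871094)
```

View pics/w5.png

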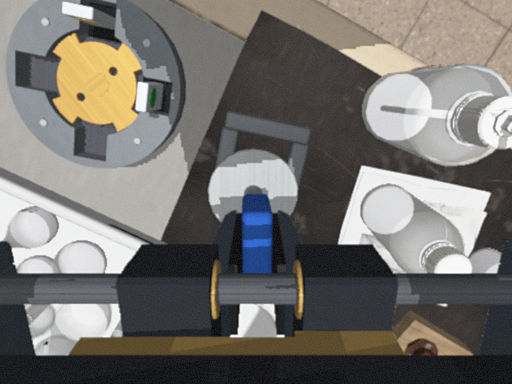

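The frame's opening is around (262,160) in the image, slightly right of the disc (253,190), so I'll shift about 3.5 mm and set it down.

```bash
python3 -m inch '[[[0.12,0,0.5,0],[0.12,0,1.2,0],[0.12,0,2,0],[0.12,0,2.6,0],[0.12,0,3,0],[0.12,0,3.15,0],[0.12,0,3.25,0],[0.12,0,3.25,0]]]'
python3 -m inch '[[[0,0,0.01,0],[0,0,0.03,0],[0,0,0.03,0],[0,0,0.03,0]]]'
python3 - <<'E'
from m2 import *
s=ctrl.read_state();print(s['tcp_pos'],s['contact_force'],s['torque'])
E
```

```text
time_s: 15.05
tcp_pos: [667.8, 132.5, 103.7]
tcp_rot: [3.141, -0.0, 1.518]
contact_force: [-0.0, 0.4, -1.8]
opening: 15.3
time_s: 15.38
tcp_pos: [667.8, 132.5, 103.1]
tcp_rot: [3.141, -0.0, 1.518]
contact_force: [-0.1, -0.7, -1.6]
opening: 15.4
[667.75 132.54 103.1 ] [-0.15 -0.73 -1.59] [ 0.11 -0.12  0.03]
```

```bash
python3 -m inch '[[[0,0,0.02,0],[0,0,0.035,0],[0,0,0.035,0]]]'
python3 -m inch '[[[0,0,0,0],[0,0,0,0],[0,0,0,0],[0,0,0,0],[0,0,0,0],[0,0,0,0]]]' -0.3
python3 -m inch '[[[0,0,-0.5,0],[0,0,-1.2,0],[0,0,-2,0],[0,0,-2.8,0],[0,0,-3,0],[0,0,-3,0]]]'
python3 - <<'E'
from m2 import *
W,d,P=snap("wrist","w6.png");C=cloud(P,d)
for nm,(lo,hi),c in(("stand",(17,23),80),("disc",(25,31),50),("grip",(123,129),40)):
    m=(C[...,2]>lo)&(C[...,2]<hi)&(np.hypot(C[...,0]-668,C[...,1]-132)<c);q=C[m];print(nm,m.sum(),cv2.minAreaRect(q[:,:2].astype(np.float32)),np.median(q[:,2]))
plan(590.5,28,200,77)
E
```

```text
time_s: 15.63
tcp_pos: [667.7, 132.4, 101.7]
tcp_rot: [3.141, 0.0, 1.518]
contact_force: [-0.2, -0.2, 1.7]
opening: 15.6
time_s: 16.13
tcp_pos: [667.5, 132.6, 101.4]
tcp_rot: [-3.142, -0.0, 1.518]
contact_force: [0.2, 0.6, 0.3]
opening: 52.7
time_s: 16.63
tcp_pos: [668.6, 132.7, 193.7]
tcp_rot: [3.138, -0.001, 1.518]
contact_force: [-0.6, -0.3, 0.5]
opening: 59.1
stand 3451 ((666.6101684570312, 133.77108764648438), (95.30852508544922, 95.49869537353516), 74.91354370117188) 18.809721133800632
disc 2709 ((667.1812133789062, 130.6087646484375), (70.53363037109375, 68.78719329833984), 83.7106704711914) 26.9037185556611
grip 886 ((667.784912109375, 130.61314392089844), (15.691841125488281, 38.67975997924805), 87.16362762451172) 124.72915963753515
row [-3.62 -2.39 -0.27  1.67] dist 130 dyaw -10.0 q6 -1.30 now [667.7 132.6 191.9] 87.0
```

The spanner is home (grip and disc centre within about 3 mm of the frame, disc at 27–28 mm). Now to above the green slide.

```bash
python3 -m inch '[[[-1,-0.65,0,0.5],[-2,-1.3,0,1.67],[-3,-2,0,1.67],[-3.62,-2.39,0,1.67],[-3.62,-2.39,0.7,1.67],[-3.62,-2.39,1.4,1.67],[-3.62,-2.39,1.4,1.67],[-3.62,-2.39,1.4,1.67]]]'
python3 -m inch '[[[0,0,0,0],[0,0,0,0],[0,0,0,0],[0,0,0,0]]]'
python3 - <<'E'
from m2 import *
W,d,P=snap("wrist","w7.png");np.savez("w7.npz",img=W,d=d,**P);C=cloud(P,d)
for c in((591,28),(519,-17)):
    m=(C[...,2]>64)&(C[...,2]<74)&(np.hypot(C[...,0]-c[0],C[...,1]-c[1])<25);q=C[m];v,u=np.nonzero(m)
    if len(u)>5:
        w=np.array([ray(P,a,b,70)[:2] for a,b in zip(u,v)],np.float32);print(m.sum(),u.mean(),v.mean(),cv2.minAreaRect(w),w.mean(0),np.median(q[:,2]))
plan(591,28,50,77)
E
```

```text
time_s: 17.35
tcp_pos: [589.0, 27.9, 148.0]
tcp_rot: [-3.138, 0.001, 1.343]
contact_force: [-0.1, 0.4, -0.1]
opening: 58.9
time_s: 17.68
tcp_pos: [590.6, 28.0, 150.1]
tcp_rot: [3.141, -0.0, 1.344]
contact_force: [-1.0, 0.3, 0.4]
opening: 59.4
377 257.0981432360743 187.11140583554376 ((587.7882690429688, 30.523862838745117), (9.801653861999512, 26.240779876708984), 76.72459411621094) [588.17  30.48] 68.79317593378609
464 181.2844827586207 111.21982758620689 ((516.6185913085938, -12.441669464111328), (26.18321418762207, 9.675007820129395), 76.99699401855469) [516.45 -12.18] 68.74378826332949
row [ 0.01  0.02  3.33 -0.  ] dist 100 dyaw 0.0 q6 -1.30 now [590.5  27.9 150. ] 77.0
```

View pics/w7.png

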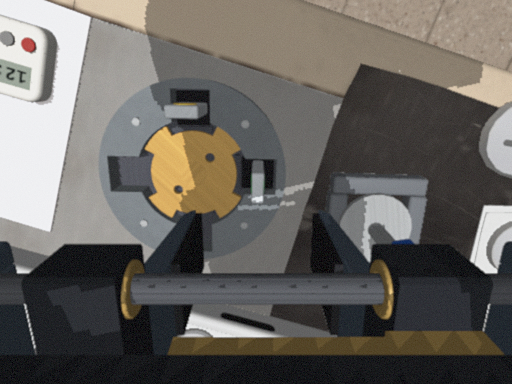

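The wrist view shows the green plate at (257,187), square to the jaws and centred, with clear lobes. Descending and gripping.

```bash
python3 -m inch '[[[0,0.01,0.6,0],[0,0.01,1.4,0],[0,0.01,2.2,0],[0,0.01,2.8,0],[0,0.01,3.2,0],[0,0.01,3.33,0],[0,0.01,3.33,0],[0,0.01,3.33,0]]]' -0.3 25
python3 -m inch '[[[0,0,0,0],[0,0,0,0],[0,0,0,0],[0,0,0,0],[0,0,0,0],[0,0,0,0],[0,0,0,0],[0,0,0,0]]]' 1 25
python3 -m inch '[[[0,0,0,0],[0,0,0,0],[0,0,0,0]]]'
python3 -c "
from m2 import *
s=ctrl.read_state();print(s['tcp_pos'],s['contact_force'],s['torque'],s['opening'])"
```

```text
time_s: 18.4
tcp_pos: [590.9, 27.8, 50.2]
tcp_rot: [3.141, -0.0, 1.343]
contact_force: [-0.8, 0.2, 1.3]
opening: 59.2
time_s: 19.07
tcp_pos: [590.4, 27.7, 49.6]
tcp_rot: [-3.142, 0.0, 1.343]
contact_force: [-0.6, -0.2, -0.2]
opening: 9.9
time_s: 19.32
tcp_pos: [590.5, 27.8, 49.6]
tcp_rot: [-3.142, -0.0, 1.343]
contact_force: [-0.1, 0.6, 0.0]
opening: 9.5
[590.47  27.77  49.56] [-0.1   0.55  0.03] [ 0.18 -0.14  0.03] 9.52370862171683
```

Gripped at 9.5 mm on the 10 mm plate. Lifting, then re-checking the pad objects before the transfer.

```bash
python3 -m inch '[[[0,0,-0.3,0],[0,0,-0.8,0],[0,0,-1.6,0],[0,0,-2.4,0],[0,0,-3.2,0],[0,0,-3.5,0],[0,0,-3.5,0],[0,0,-3.5,0]]]'
cat > things.py <<'E'
from m2 import *
pc=np.array([440.5,-262.4]);ey=np.array([.533,.846]);ex=np.array([.846,-.533])
def topad(q): return np.array([(q-pc)@ex,(q-pc)@ey])
def toworld(a,b): return pc+a*ex+b*ey
def things(cam="top",fn=None):
    img,d,P=snap(cam,fn);C=cloud(P,d);L=(C[...,:2]-pc);px=L@ex;py=L@ey
    M=((C[...,2]>9)&(C[...,2]<85)&(abs(px)<125)&(abs(py)<155)).astype(np.uint8)
    n,l,st,c=cv2.connectedComponentsWithStats(M)
    for i in range(1,n):
        if st[i,4]>25:
            q=C[l==i];top=np.percentile(q[:,2],90);f=q[abs(q[:,2]-top)<4][:,:2].astype(np.float32);r=cv2.minAreaRect(f)
            print(cam,"px",c[i].round(),"top %.0f"%top,"pad",topad(np.array(r[0])).round(1),"size",np.round(r[1],0),st[i,4])
E
python3 - <<'E'
from things import *
s=ctrl.read_state();print(s['tcp_pos'],s['opening'],s['contact_force'])
things();things("scene")
print(toworld(55,85),toworld(-12,-5));a=toworld(55,85);plan(a[0],a[1],155,77)
E
```

```text
time_s: 19.98
tcp_pos: [590.4, 27.7, 154.5]
tcp_rot: [3.141, -0.0, 1.343]
contact_force: [0.8, 1.2, -0.9]
opening: 9.7
[590.35  27.74 154.45] 9.712876936861397 [ 0.76  1.21 -0.88]
top px [301. 149.] top 69 pad [120.4 108.2] size [92. 11.] 159
top px [326. 197.] top 66 pad [60.5  1.2] size [19. 20.] 143
top px [270. 218.] top 24 pad [-52.5  86.4] size [61. 65.] 677
top px [357. 220.] top 69 pad [ 51.7 -87. ] size [21. 22.] 142
top px [383. 219.] top 17 pad [  97.3 -146.1] size [12. 32.] 67
top px [334. 258.] top 23 pad [-49.1 -92.3] size [70. 69.] 420
scene px [316. 183.] top 67 pad [118.4 106.7] size [95. 13.] 145
scene px [246. 214.] top 22 pad [-55.7  84.5] size [61. 65.] 576
scene px [303. 227.] top 64 pad [57.1 -1.2] size [21. 20.] 273
scene px [311. 257.] top 67 pad [ 49.2 -88.4] size [22. 22.] 290
scene px [262. 275.] top 21 pad [-51.8 -92.4] size [72. 70.] 637
scene px [340. 285.] top 15 pad [  93.3 -146.7] size [13. 30.] 70
[ 532.33 -219.8 ] [ 427.68 -260.23]
row [-8.47  0.   -0.06 -0.01] dist 254 dyaw 0.0 q6 -1.74 now [589.6  27.8 153.2] 77.0
```

Nothing has moved. Spots: green at pad (45,80), yellow at (-12,-5). Both are over 30 mm clear of everything.

```bash
python3 -m inch '[[[-0.7,0,0,0],[-1.8,-0.1,0,0],[-3,-0.1,0,0],[-4.2,-0.2,0,0],[-5.4,-0.25,0,0],[-6.6,-0.3,0,0],[-7.8,-0.35,0,0],[-8.52,-0.39,0,0]]]'
python3 -m inch '[[[0,0,0,0],[0,0,0.6,0],[0,0,1.3,0],[0,0,2,0],[0,0,2.6,0],[0,0,2.9,0],[0,0,2.9,0],[0,0,2.9,0]]]'
python3 - <<'E'
from things import *
s=ctrl.read_state();print(s['tcp_pos'],s['opening'],s['contact_force'],topad(s['tcp_pos'][:2]))
things();plan(521.2,-218.7,44,77)
E
```

```text
time_s: 20.75
tcp_pos: [519.8, -221.4, 153.2]
tcp_rot: [-3.14, 0.0, 1.342]
contact_force: [-0.2, -0.0, -1.6]
opening: 9.4
time_s: 21.42
tcp_pos: [521.2, -218.3, 67.2]
tcp_rot: [-3.14, -0.0, 1.344]
contact_force: [-0.0, 0.2, -0.1]
opening: 9.4
[ 521.21 -218.26   67.2 ] 9.37015347846744 [-0.04  0.17 -0.12] [44.75 80.36]
top px [384. 220.] top 16 pad [  97.5 -146. ] size [12. 29.] 64
row [-0.01 -0.02  0.8  -0.  ] dist 24 dyaw 0.0 q6 -1.74 now [ 521.7 -218.6   67.9] 77.0
```

```bash
python3 -m inch '[[[0,0,0.3,0],[0,0,0.6,0],[0,0,0.75,0],[0,0,0.81,0],[0,0,0.81,0],[0,0,0.81,0]]]'
python3 -c "
from m2 import *
s=ctrl.read_state();print(s['tcp_pos'],s['contact_force'])"
python3 -m inch '[[[0,0,0.015,0],[0,0,0.03,0],[0,0,0.03,0],[0,0,0.03,0]]]'
python3 -c "
from m2 import *
s=ctrl.read_state();print(s['tcp_pos'],s['contact_force'])"
```

```text
time_s: 21.97
tcp_pos: [521.4, -218.6, 43.2]
tcp_rot: [-3.142, -0.0, 1.343]
contact_force: [0.0, -0.0, -1.9]
opening: 9.9
[ 521.45 -218.63   43.2 ] [ 0.04 -0.05 -1.93]
time_s: 22.3
tcp_pos: [521.6, -218.7, 42.5]
tcp_rot: [3.141, 0.0, 1.343]
contact_force: [0.4, 0.2, 1.5]
opening: 9.8
[ 521.55 -218.69   42.53] [0.36 0.22 1.51]
```

```bash
python3 -m inch '[[[0,0,0,0],[0,0,0,0],[0,0,0,0],[0,0,0,0],[0,0,0,0]]]' 0.1
python3 -m inch '[[[0,0,-0.4,0],[0,0,-1,0],[0,0,-1.9,0],[0,0,-2.8,0],[0,0,-3.6,0],[0,0,-3.7,0],[0,0,-3.7,0]]]'
python3 -m inch '[[[1,-0.25,0,0],[2.2,-0.55,0,0],[3.4,-0.8,0,0],[4.6,-1.1,0,0],[5.8,-1.4,0,0],[6.54,-1.58,0,0],[6.54,-1.58,0,1],[6.54,-1.58,0,2]]]' -0.3
python3 -m inch '[[[0,0,0,1],[0,0,0,2],[0,0,0,3],[0,0,0,4],[0,0,0,5],[0,0,0,6],[0,0,0,7],[0,0,0,8]]]'
python3 -m inch '[[[0,0,0,1],[0,0,0,2],[0,0,0,3],[0,0,0,4],[0,0,0,5],[0,0,0,5],[0,0,0,5],[0,0,0,5]]]'
python3 - <<'E'
from things import *
W,d,P=snap("wrist");C=cloud(P,d)
m=(C[...,2]>64)&(C[...,2]<74)&(np.hypot(C[...,0]-519,C[...,1]+17)<28);v,u=np.nonzero(m)
w=np.array([ray(P,a,b,70)[:2] for a,b in zip(u,v)],np.float32);print(m.sum(),cv2.minAreaRect(w))
plan(519.4,-16.8,50,-13);things("top","t8.png");things("scene","s8.png")
E
```

```text
time_s: 22.72
tcp_pos: [521.4, -218.6, 42.4]
tcp_rot: [-3.142, 0.0, 1.343]
contact_force: [0.4, 0.9, 0.2]
opening: 39.5
time_s: 23.3
tcp_pos: [522.3, -219.1, 154.8]
tcp_rot: [3.139, 0.001, 1.343]
contact_force: [0.4, -0.1, -0.7]
opening: 40.9
time_s: 23.97
tcp_pos: [518.6, -15.1, 152.1]
tcp_rot: [-3.14, 0.001, 1.132]
contact_force: [0.8, -0.6, -0.2]
opening: 59.2
time_s: 24.63
tcp_pos: [518.7, -16.7, 152.0]
tcp_rot: [-3.141, 0.002, 0.291]
contact_force: [0.5, -0.0, 1.0]
opening: 59.1
time_s: 25.3
tcp_pos: [519.1, -16.7, 152.7]
tcp_rot: [3.142, 0.001, -0.224]
contact_force: [-1.0, 0.2, 0.7]
opening: 58.7
374 ((517.0411376953125, -11.64366340637207), (25.65377426147461, 9.766176223754883), 76.72889709472656)
row [0.01 0.   3.43 0.03] dist 103 dyaw -0.1 q6 0.19 now [519.2 -16.8 152.9] -12.9
top px [301. 149.] top 69 pad [119.6 108.4] size [92. 10.] 158
top px [294. 185.] top 63 pad [46.8 80.8] size [10. 25.] 162
top px [326. 198.] top 67 pad [60.6  1.1] size [19. 19.] 142
top px [270. 218.] top 24 pad [-53.1  86.7] size [61. 64.] 677
top px [357. 220.] top 68 pad [ 52.4 -88. ] size [21. 22.] 139
top px [383. 219.] top 16 pad [  96. -145.] size [12. 28.] 62
top px [334. 258.] top 23 pad [-49.1 -92.2] size [69. 71.] 422
scene px [316. 183.] top 67 pad [118.6 104.3] size [100.  12.] 149
scene px [288. 204.] top 61 pad [43.7 79.6] size [11. 26.] 255
scene px [246. 214.] top 22 pad [-55.8  85. ] size [61. 65.] 574
scene px [303. 227.] top 64 pad [56.6 -0.3] size [20. 20.] 270
scene px [311. 258.] top 67 pad [ 48.5 -89.6] size [20. 22.] 291
scene px [262. 275.] top 21 pad [-52.  -92.4] size [71. 70.] 636
scene px [340. 286.] top 14 pad [  93.5 -147.2] size [13. 30.] 74
```

Green stands at pad (45,80), 63 mm top as expected. Nothing has been knocked. Gripping yellow.

```bash
python3 -m inch '[[[-0.03,-0.03,0.6,0],[-0.03,-0.03,1.4,0],[-0.03,-0.03,2.2,0],[-0.03,-0.03,2.8,0],[-0.03,-0.03,3.2,0],[-0.03,-0.03,3.42,0],[-0.03,-0.03,3.42,0],[-0.03,-0.03,3.42,0]]]' -0.3 25
python3 -m inch '[[[0,0,0,0],[0,0,0,0],[0,0,0,0],[0,0,0,0],[0,0,0,0],[0,0,0,0],[0,0,0,0],[0,0,0,0]]]' 1 25
python3 -m inch '[[[0,0,0,0],[0,0,0,0],[0,0,0,0]]]'
python3 -c "
from m2 import *
s=ctrl.read_state();print(s['tcp_pos'],s['contact_force'],s['torque'],s['opening'])"
python3 -m inch '[[[0,0,-0.3,0],[0,0,-0.8,0],[0,0,-1.6,0],[0,0,-2.4,0],[0,0,-3.2,0],[0,0,-3.5,0],[0,0,-3.5,0],[0,0,-3.5,0]]]'
python3 - <<'E'
from things import *
s=ctrl.read_state();print(s['opening'],s['contact_force'])
a=toworld(-12,-5);plan(a[0],a[1],155,-13);things();things("scene")
E
```

```text
time_s: 26.12
tcp_pos: [519.0, -15.7, 51.0]
tcp_rot: [-3.142, 0.0, -0.227]
contact_force: [-0.0, 0.3, 1.0]
opening: 59.2
time_s: 26.78
tcp_pos: [518.8, -15.7, 50.8]
tcp_rot: [-3.142, 0.0, -0.227]
contact_force: [1.0, -0.0, -0.3]
opening: 10.0
time_s: 27.03
tcp_pos: [518.8, -15.7, 50.7]
tcp_rot: [3.142, 0.0, -0.227]
contact_force: [0.7, -0.2, -0.3]
opening: 9.9
[518.79 -15.69  50.73] [ 0.71 -0.16 -0.35] [ 0.02 -0.04  0.01] 9.907041495512212
time_s: 27.7
tcp_pos: [518.8, -15.7, 155.7]
tcp_rot: [-3.142, -0.001, -0.227]
contact_force: [0.2, 0.6, -0.9]
opening: 9.5
9.479776074613499 [ 0.21  0.56 -0.92]
row [-1.12  8.63  0.02 -0.01] dist 261 dyaw 0.0 q6 -0.32 now [518.8 -15.7 155.7] -13.0
top px [301. 149.] top 69 pad [118.8 108.1] size [92. 12.] 159
top px [294. 185.] top 63 pad [46.8 80.7] size [10. 25.] 162
top px [326. 197.] top 67 pad [60.8  1.2] size [19. 19.] 141
top px [270. 218.] top 24 pad [-52.8  86.5] size [61. 66.] 676
top px [357. 220.] top 69 pad [ 52.5 -87.2] size [21. 22.] 139
top px [383. 219.] top 16 pad [  96.8 -145.7] size [12. 29.] 69
top px [334. 258.] top 23 pad [-48.9 -92.1] size [69. 71.] 420
scene px [316. 183.] top 67 pad [118.7 104.5] size [100.  12.] 150
scene px [288. 204.] top 61 pad [42.9 80.6] size [12. 26.] 255
scene px [246. 214.] top 22 pad [-55.9  84.6] size [62. 65.] 573
scene px [303. 227.] top 64 pad [57.6 -1. ] size [20. 21.] 269
scene px [311. 257.] top 67 pad [ 48.8 -89.2] size [20. 22.] 292
scene px [262. 275.] top 21 pad [-52.2 -92.2] size [72. 70.] 636
scene px [340. 286.] top 14 pad [  92.8 -146.9] size [12. 30.] 75
```

```bash
python3 -m inch '[[[-0.1,0.7,0,0],[-0.2,1.8,0,0],[-0.4,3,0,0],[-0.5,4.2,0,0],[-0.7,5.4,0,0],[-0.9,6.6,0,0],[-1,7.8,0,0],[-1.12,8.63,0,0]]]'
python3 -m inch '[[[0,0,0,0],[0,0,0.6,0],[0,0,1.3,0],[0,0,2,0],[0,0,2.6,0],[0,0,2.9,0],[0,0,2.9,0],[0,0,2.9,0]]]'
python3 - <<'E'
from things import *
s=ctrl.read_state();print(s['tcp_pos'],s['opening'],s['contact_force'],topad(s['tcp_pos'][:2]))
things("scene")
E
```

```text
time_s: 28.47
tcp_pos: [426.2, -262.6, 154.5]
tcp_rot: [-3.141, 0.002, -0.228]
contact_force: [-0.2, -0.3, -0.7]
opening: 9.1
time_s: 29.13
tcp_pos: [427.5, -259.9, 68.4]
tcp_rot: [-3.141, 0.001, -0.227]
contact_force: [0.5, 0.3, -0.3]
opening: 9.7
[ 427.45 -259.91   68.41] 9.698535508696368 [ 0.47  0.31 -0.29] [-12.36  -4.85]
scene px [320. 190.] top 66 pad [118.9  81.4] size [44. 11.] 58
scene px [289. 206.] top 54 pad [45.6 76.4] size [ 2. 20.] 173
scene px [246. 216.] top 22 pad [-56.2  84.5] size [62. 65.] 459
scene px [303. 227.] top 64 pad [57.6 -0.7] size [19. 19.] 274
scene px [272. 231.] top 71 pad [-16.   -8.2] size [ 8. 23.] 258
scene px [311. 257.] top 66 pad [ 48.8 -89.1] size [20. 22.] 290
scene px [262. 275.] top 21 pad [-52.4 -93.1] size [71. 71.] 639
scene px [340. 286.] top 15 pad [  93.1 -147.2] size [14. 29.] 75
```

```bash
python3 -m inch '[[[0,0,0.3,0],[0,0,0.6,0],[0,0,0.76,0],[0,0,0.81,0],[0,0,0.81,0],[0,0,0.81,0]]]'
python3 -m inch '[[[0,0,0.015,0],[0,0,0.03,0],[0,0,0.03,0],[0,0,0.03,0]]]'
python3 -c "
from m2 import *
s=ctrl.read_state();print(s['tcp_pos'],s['contact_force'])"
```

```text
time_s: 29.68
tcp_pos: [427.7, -260.4, 44.4]
tcp_rot: [-3.142, 0.0, -0.227]
contact_force: [-0.4, 0.2, -1.2]
opening: 9.4
time_s: 30.02
tcp_pos: [427.8, -260.4, 43.7]
tcp_rot: [3.141, -0.0, -0.227]
contact_force: [0.7, 0.8, 0.4]
opening: 9.6
[ 427.8  -260.45   43.69] [0.72 0.78 0.35]
```

```bash
python3 -m inch '[[[0,0,0,0],[0,0,0,0],[0,0,0,0],[0,0,0,0],[0,0,0,0]]]' 0.1
python3 -m inch '[[[0,0,-0.4,0],[0,0,-1,0],[0,0,-1.9,0],[0,0,-2.8,0],[0,0,-3.7,0],[0,0,-4.6,0],[0,0,-5,0],[0,0,-5,0]]]'
python3 -m inch '[[[0.3,-1,0,0],[0.7,-2.1,0,0],[1.1,-3.3,0,0],[1.5,-4.5,0,0],[1.9,-5.7,0,0],[2.3,-6.8,0,0],[2.42,-7.28,0,0],[2.42,-7.28,0,0]]]' -0.3
python3 -m inch '[[[0.3,-1,0,0],[0.7,-2.1,0,0],[1.1,-3.3,0,0],[1.5,-4.5,0,0],[1.9,-5.7,0,0],[2.3,-6.8,0,0],[2.42,-7.28,0,0],[2.42,-7.28,0,0]]]'
python3 -m inch '[[[0,0,0,-1],[0,0,0,-2],[0,0,0,-3],[0,0,0,-4],[0,0,0,-5],[0,0,0,-6],[0,0,0,-7],[0,0,0,-8]]]'
python3 -m inch '[[[0,0,0,-1],[0,0,0,-2],[0,0,0,-3],[0,0,0,-4],[0,0,0,-5],[0,0,0,-6],[0,0,0,-7],[0,0,0,-8]]]'
python3 - <<'E'
from things import *
plan(667.6,132.5,101.5,87)
W,d,P=snap("wrist");C=cloud(P,d)
for nm,(lo,hi),c in(("stand",(17,23),80),("disc",(25,31),50),("grip",(123,129),40)):
    m=(C[...,2]>lo)&(C[...,2]<hi)&(np.hypot(C[...,0]-668,C[...,1]-132)<c);q=C[m];print(nm,m.sum(),cv2.minAreaRect(q[:,:2].astype(np.float32)),np.median(q[:,2]))
things("top","t9.png");things("scene","s9.png")
E
```

```text
time_s: 30.43
tcp_pos: [427.7, -260.4, 43.6]
tcp_rot: [-3.142, -0.0, -0.227]
contact_force: [0.9, -0.4, -0.6]
opening: 39.7
time_s: 31.1
tcp_pos: [428.9, -261.3, 196.4]
tcp_rot: [3.139, -0.004, -0.227]
contact_force: [0.8, -0.4, 0.4]
opening: 41.1
time_s: 31.77
tcp_pos: [548.6, -60.9, 192.3]
tcp_rot: [-3.141, 0.001, -0.224]
contact_force: [-0.4, -0.0, 0.1]
opening: 59.2
time_s: 32.43
tcp_pos: [668.3, 134.9, 191.9]
tcp_rot: [-3.141, 0.001, -0.225]
contact_force: [-0.6, -0.1, 0.4]
opening: 59.2
time_s: 33.1
tcp_pos: [666.9, 130.9, 192.6]
tcp_rot: [-3.141, 0.001, 0.615]
contact_force: [0.1, -0.4, -0.5]
opening: 59.2
time_s: 33.77
tcp_pos: [666.9, 130.9, 192.6]
tcp_rot: [-3.14, 0.001, 1.452]
contact_force: [-0.2, -0.0, 1.0]
opening: 59.2
row [ 0.06  0.02  3.04 -0.63] dist 91 dyaw 3.8 q6 -1.32 now [666.9 130.9 192.6] 83.2
stand 3464 ((666.454833984375, 133.7412872314453), (95.35035705566406, 95.29627227783203), 75.25743103027344) 18.758238609621493
disc 2727 ((667.352294921875, 130.4925537109375), (70.13815307617188, 68.60733032226562), 83.55130004882812) 26.895111319484855
grip 883 ((667
[... 430 characters left out ...]
 [383. 219.] top 17 pad [  97.7 -146.9] size [13. 31.] 61
top px [311. 225.] top 64 pad [-10.6  -4.9] size [26. 10.] 153
top px [334. 258.] top 23 pad [-49.2 -92.1] size [70. 70.] 423
scene px [316. 183.] top 67 pad [118.1 106. ] size [98. 13.] 149
scene px [288. 204.] top 61 pad [44.  80.2] size [12. 27.] 250
scene px [246. 214.] top 22 pad [-56.   85.2] size [60. 65.] 575
scene px [303. 226.] top 64 pad [57.4 -1. ] size [19. 20.] 267
scene px [272. 235.] top 62 pad [-14.   -7.1] size [24. 10.] 257
scene px [311. 257.] top 67 pad [ 48.6 -88.7] size [22. 21.] 289
scene px [262. 275.] top 21 pad [-51.9 -92.5] size [72. 70.] 642
scene px [340. 285.] top 14 pad [  92.2 -147. ] size [14. 28.] 72
```

View pics/t9.png

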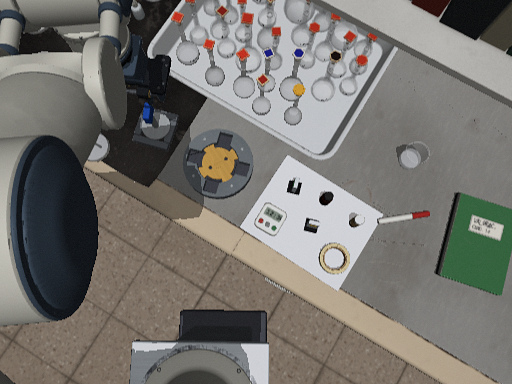

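Both slides stand clear on the pad ((294,186) and (312,225)) and all four pockets are empty. Picking up the spanner again.

```bash
python3 -m inch '[[[0.06,0.02,0.5,-0.6],[0.06,0.02,1.2,-0.6],[0.06,0.02,2,-0.6],[0.06,0.02,2.6,-0.6],[0.06,0.02,2.9,-0.6],[0.06,0.02,3.02,-0.6],[0.06,0.02,3.02,-0.6],[0.06,0.02,3.02,-0.6]]]' -0.3 60
python3 -m inch '[[[0,0,0,0],[0,0,0,0],[0,0,0,0],[0,0,0,0],[0,0,0,0],[0,0,0,0],[0,0,0,0],[0,0,0,0]]]' 1 60
python3 -c "
from m2 import *
s=ctrl.read_state();print(s['tcp_pos'],s['contact_force'],np.degrees(s['tcp_rot'][2]))"
python3 -m inch '[[[0,0,-0.5,0],[0,0,-1.2,0],[0,0,-2,0],[0,0,-2.7,0],[0,0,-3.1,0],[0,0,-3.1,0],[0,0,-3.1,0]]]'
python3 - <<'E'
from m2 import *
# hole line from last top image
T=cv2.cvtColor(cv2.imread("pics/t9.png"),cv2.COLOR_BGR2RGB);P=imaging.camera_params("top");g=cv2.cvtColor(T,cv2.COLOR_RGB2GRAY)
print(g[155:172,205:232])
# TCP pose beside the ring for tool yaw 29.5: ring + 50*tool y
y=np.radians(29.5);t=np.array([577.7,-30.4])+50*np.array([np.sin(y),-np.cos(y)]);print(t);plan(t[0],t[1],195,29.5)
E
```

```text
time_s: 34.58
tcp_pos: [669.0, 134.1, 103.9]
tcp_rot: [3.14, -0.0, 1.51]
contact_force: [0.6, -0.2, 1.1]
opening: 59.1
time_s: 35.25
tcp_pos: [668.4, 134.2, 102.9]
tcp_rot: [-3.141, 0.0, 1.511]
contact_force: [-0.4, -0.3, -1.5]
opening: 15.5
[668.38 134.15 102.89] [-0.41 -0.34 -1.5 ] 86.56958229096755
time_s: 35.83
tcp_pos: [668.4, 134.2, 195.6]
tcp_rot: [3.141, -0.0, 1.511]
contact_force: [0.4, 0.2, -2.4]
opening: 15.0
[[150 146 147 148 148 151 150 148 145 144 144 147 149 143 144 141 141 144
  148 147 150 149 138 144 143 145 144]
 [148 147 146 149 147 149 150 149 145 145 145 146 148 148 143 139 142 144
  147 152 122 139 146 138 143 140 144]
 [151 145 146 146 147 146 151 152 148 147 144 146 146 147 145 145 141 143
  148 128  70  84 121 143 139 143 141]
 [150 150 148 148 147 147 147 151 147 147 145 144 143 145 148 146 144 142
  146  88  45  42  79 148 139 145 143]
 [145 150 145 145 148 150 148 151 151 148 143 143 143 146 144 149 143 143
  148  79  51  52  97 154 139 136 143]
 [145 152 150 145 147 145 148 149 151 144 141 146 146 147 146 146 142 144
  143 121 114 116 134 150 146 136 140
[... 649 characters left out ...]
7 143 142 142 146 145 147 147]
 [149 150 152 110  43  40  50 136 148 148 149 133 147 133 150 135 145 145
  148 146 146 144 143 143 145 147 147]
 [151 149 152 133  71  52  82 141 146 146 148 134 148 139 149 148 144 143
  147 148 146 145 142 143 144 147 149]
 [152 153 150 154 125 117 132 153 150 147 148 149 151 152 155 148 147 145
  145 148 148 145 141 144 144 143 148]
 [153 152 149 147 152 151 149 150 151 144 145 148 147 149 153 149 146 146
  144 145 147 149 144 142 143 144 149]
 [154 151 152 151 150 148 148 146 150 147 145 147 147 150 151 154 151 145
  143 143 147 151 147 143 144 149 139]]
[602.32 -73.92]
row [-7.06 -1.78  0.02  9.51] dist 218 dyaw -57.1 q6 -0.64 now [668.4 134.2 195.6] 86.6
```

```bash
python3 -m inch '[[[-1,-0.25,0,0],[-2.2,-0.55,0,1],[-3.4,-0.85,0,2],[-4.6,-1.15,0,3],[-5.8,-1.45,0,4],[-6.6,-1.65,0,5],[-7.06,-1.78,0,6],[-7.06,-1.78,0,7]]]'
python3 -m inch '[[[0,0,0,1],[0,0,0,2],[0,0,0,2.6],[0,0,0,2.6],[0,0,0,2.6],[0,0,0,2.6],[0,0,0,2.6]]]'
python3 - <<'E'
from m2 import *
s=ctrl.read_state();p=s['tcp_pos'];print(p,np.degrees(s['tcp_rot'][2]))
W,d,P=snap("wrist","w10.png");np.savez("w10.npz",img=W,d=d,**P)
y=np.radians(29+90);G=[tuple(np.round(proj(P,[577.7+k*22*np.cos(y)-2,-30.4+k*22*np.sin(y)+2,25.5])).astype(int)) for k in(1,-1)];print(G)
g=cv2.cvtColor(W,cv2.COLOR_RGB2GRAY)
for u,v in G:
    w=g[v-12:v+13,u-12:u+13];b=np.unravel_index(w.argmin(),w.shape);print("dark at",u-12+b[1],v-12+b[0],w.min())
G2=[]
for u,v in G:
    w=g[v-12:v+13,u-12:u+13];b=np.unravel_index(w.argmin(),w.shape);G2.append((u-12+b[1],v-12+b[0]))
H=holes(W,P,G2);c=disc(W,d,P,p[2]-96.9+22,(205,300,140,205),p[:2]);print("disc-tcp",c-p[:2],"ring-disc",H.mean(0)-c)
t=p[:2]+H.mean(0)-c;print("rel target",t);plan(t[0],t[1],132,29)
E
```

```text
time_s: 36.5
tcp_pos: [600.6, -76.9, 194.1]
tcp_rot: [-3.139, 0.002, 0.77]
contact_force: [0.8, -0.0, -2.6]
opening: 15.6
time_s: 37.08
tcp_pos: [602.3, -74.0, 195.4]
tcp_rot: [-3.141, 0.001, 0.508]
contact_force: [-0.5, -0.0, -2.3]
opening: 15.4
[602.27 -73.96 195.44] 29.079313877633204
[(np.int64(255), np.int64(95)), (np.int64(255), np.int64(138))]
dark at 253 92 51
dark at 255 140 51
holes [[563.29  -8.84]
 [586.75 -46.7 ]] sep 44.5 ang -58.21 mid [575.02 -27.77]
disc z med 120.78645535485556 centre [598.78 -73.45] rms 0.323359326206036 89
free r [598.26 -72.52  35.09]
disc-tcp [-3.49  0.51] ring-disc [-23.76  45.68]
rel target [578.51 -28.28]
row [ 0.04 -1.72  2.12  0.01] dist 82 dyaw -0.1 q6 -0.55 now [602.4 -74.  195.6] 29.1
```

```bash
python3 -m inch '[[[0,-0.8,0,-0.25],[0,-1.4,0,-0.25],[0,-1.68,0,-0.25],[0,-1.68,0.6,-0.25],[0,-1.68,1.3,-0.25],[0,-1.68,2,-0.25],[0,-1.68,2.12,-0.25],[0,-1.68,2.12,-0.25]]]'
python3 -m inch '[[[0,0,0.1,0],[0,0,0.2,0],[0,0,0.3,0],[0,0,0.36,0],[0,0,0.4,0],[0,0,0.44,0],[0,0,0.44,0],[0,0,0.44,0]]]'
python3 -c "
from m2 import *
s=ctrl.read_state();print(s['tcp_pos'],s['contact_force'],s['torque'],np.degrees(s['tcp_rot'][2]))"
```

```text
time_s: 37.8
tcp_pos: [577.2, -29.6, 131.5]
tcp_rot: [-3.14, 0.002, 0.532]
contact_force: [0.0, -0.0, -1.6]
opening: 15.5
time_s: 38.47
tcp_pos: [578.1, -30.0, 119.2]
tcp_rot: [-3.142, -0.0, 0.532]
contact_force: [-1.0, -0.6, -1.8]
opening: 15.7
[578.1  -29.99 119.21] [-1.05 -0.65 -1.76] [ 0.04 -0.18  0.02] 30.47063813607047
```

No contact at 3 mm depth, so the pins are entering. Continuing to full seat.

```bash
python3 -m inch '[[[0,0,0.05,0],[0,0,0.1,0],[0,0,0.15,0],[0,0,0.2,0],[0,0,0.25,0],[0,0,0.3,0],[0,0,0.35,0],[0,0,0.36,0]]]'
python3 -m inch '[[[0,0,0,0],[0,0,0,0]]]'
python3 -c "
from m2 import *
s=ctrl.read_state();print(s['tcp_pos'],s['contact_force'],s['torque'],np.degrees(s['tcp_rot'][2]))"
```

```text
time_s: 39.13
tcp_pos: [578.0, -29.9, 108.1]
tcp_rot: [-3.141, 0.0, 0.532]
contact_force: [-0.4, 0.5, 1.6]
opening: 15.2
time_s: 39.3
tcp_pos: [578.0, -29.9, 108.3]
tcp_rot: [-3.141, 0.0, 0.532]
contact_force: [-1.5, 1.8, -2.7]
opening: 15.1
[577.98 -29.94 108.27] [-1.46  1.77 -2.7 ] [ 0.53 -0.04 -0.01] 30.47099164003719
```

```bash
python3 -m inch '[[[0,0,0,0.5],[0,0,0,1.3],[0,0,0,2.1],[0,0,0,2.9],[0,0,0,3.7],[0,0,0,4.5],[0,0,0,5.3],[0,0,0,5.8]]]'
python3 -m inch '[[[0,0,0,0.5],[0,0,0,1],[0,0,0,1.5],[0,0,0,1.8],[0,0,0,1.8],[0,0,0,1.8]]]'
python3 -c "
from m2 import *
s=ctrl.read_state();print(s['tcp_pos'],s['contact_force'],s['torque'],np.degrees(s['tcp_rot'][2]))"
python3 -m inch '[[[0,0,0,0.3],[0,0,0,0.5],[0,0,0,0.5],[0,0,0,0.5]]]'
python3 -c "
from m2 import *
s=ctrl.read_state();print(s['tcp_pos'],s['contact_force'],s['torque'],np.degrees(s['tcp_rot'][2]))"
```

```text
time_s: 39.97
tcp_pos: [578.4, -30.6, 108.4]
tcp_rot: [3.141, -0.001, -0.08]
contact_force: [0.5, -3.5, -2.9]
opening: 15.3
time_s: 40.47
tcp_pos: [578.2, -30.2, 108.4]
tcp_rot: [3.141, -0.0, -0.263]
contact_force: [0.3, -1.5, -2.3]
opening: 15.5
[578.24 -30.21 108.39] [ 0.29 -1.53 -2.31] [-0.24 -0.12  0.04] -15.064990895582804
time_s: 40.8
tcp_pos: [578.2, -30.0, 108.4]
tcp_rot: [3.142, -0.0, -0.315]
contact_force: [0.2, -1.6, -2.3]
opening: 15.5
[578.16 -30.03 108.39] [ 0.23 -1.58 -2.28] [-0.58 -0.21  0.06] -18.064272564911146
```

```bash
python3 -m inch '[[[0,0,0,0.3],[0,0,0,0.5],[0,0,0,0.5],[0,0,0,0.5]]]'
python3 -c "
from m2 import *
s=ctrl.read_state();print(s['contact_force'],s['torque'],np.degrees(s['tcp_rot'][2]))"
python3 -m inch '[[[0,0,0,0.3],[0,0,0,0.4],[0,0,0,0.4],[0,0,0,0.4]]]'
python3 -c "
from m2 import *
s=ctrl.read_state();print(s['contact_force'],s['torque'],np.degrees(s['tcp_rot'][2]))"
```

```text
time_s: 41.13
tcp_pos: [578.1, -30.1, 108.4]
tcp_rot: [3.141, -0.0, -0.367]
contact_force: [-0.2, -3.2, -1.4]
opening: 15.7
[-0.19 -3.19 -1.45] [-0.92 -0.14  0.79] -21.047626224584338
time_s: 41.47
tcp_pos: [578.1, -30.1, 108.4]
tcp_rot: [3.141, -0.0, -0.409]
contact_force: [-0.6, -4.4, -0.5]
opening: 15.8
[-0.63 -4.37 -0.5 ] [-1.17 -0.09  1.57] -23.4388561736635
```

Torque reached 1.6 Nm, so the ring is at the clockwise stop. Backing off, lifting out, and parking the spanner.

```bash
python3 -m inch '[[[0,0,0,-0.4],[0,0,0,-0.8],[0,0,0,-0.8],[0,0,-0.2,-0.8],[0,0,-0.4,-0.8],[0,0,-0.7,-0.8]]]'
python3 -m inch '[[[0,0,-0.5,0],[0,0,-1.2,0],[0,0,-2,0],[0,0,-2.4,0],[0,0,-2.4,0],[0,0,-2.4,0],[0,0,-2.4,0]]]'
python3 - <<'E'
from m2 import *
s=ctrl.read_state();print(s['contact_force'],s['torque'])
plan(667.3,133,200,-93)
E
```

```text
time_s: 41.97
tcp_pos: [577.7, -29.7, 129.7]
tcp_rot: [-3.141, 0.001, -0.328]
contact_force: [-0.2, -1.1, -2.2]
opening: 15.4
time_s: 42.55
tcp_pos: [577.5, -29.8, 200.8]
tcp_rot: [3.142, 0.001, -0.327]
contact_force: [-1.1, -0.8, -2.6]
opening: 15.9
[-1.14 -0.84 -2.63] [ 0.03 -0.03 -0.01]
row [ 1.09 -6.1   0.03 12.38] dist 186 dyaw -74.3 q6 1.82 now [577.5 -29.8 200.8] -18.7
```

```bash
python3 -m inch '[[[0.2,-1,0,0],[0.4,-2.2,0,0],[0.6,-3.4,0,1],[0.8,-4.6,0,2],[1,-5.8,0,3],[1.09,-6.1,0,4],[1.09,-6.1,0,5],[1.09,-6.1,0,6]]]'
python3 -m inch '[[[0,0,0,1],[0,0,0,2],[0,0,0,3],[0,0,0,4],[0,0,0,5],[0,0,0,6],[0,0,0,6.38],[0,0,0,6.38]]]'
python3 -m inch '[[[0,0,0.5,0],[0,0,1.2,0],[0,0,2,0],[0,0,2.6,0],[0,0,3,0],[0,0,3.1,0],[0,0,3.1,0],[0,0,3.1,0]]]'
python3 - <<'E'
from things import *
s=ctrl.read_state();print(s['contact_force'],s['torque']);plan(667.3,133,102.5,-93)
things("scene","s11.png")
E
```

```text
time_s: 43.22
tcp_pos: [667.3, 133.9, 199.4]
tcp_rot: [3.139, 0.001, -0.959]
contact_force: [-0.2, 0.2, -3.0]
opening: 15.3
time_s: 43.88
tcp_pos: [667.1, 132.8, 199.8]
tcp_rot: [3.139, -0.0, -1.626]
contact_force: [-0.4, 0.1, -2.0]
opening: 15.5
time_s: 44.55
tcp_pos: [668.3, 132.9, 109.1]
tcp_rot: [-3.141, 0.0, -1.623]
contact_force: [-0.7, 0.7, -1.6]
opening: 14.9
[-0.73  0.72 -1.65] [ 0.07 -0.   -0.01]
row [-0.    0.03  0.22  0.  ] dist 7 dyaw -0.0 q6 1.82 now [668.3 132.9 109.1] -93.0
scene px [316. 183.] top 67 pad [118.5 105.6] size [98. 14.] 149
scene px [288. 204.] top 61 pad [43.6 79.2] size [10. 26.] 250
scene px [246. 214.] top 22 pad [-55.8  85.9] size [62. 65.] 577
scene px [303. 227.] top 64 pad [57.1 -0.8] size [20. 20.] 270
scene px [272. 235.] top 62 pad [-13.8  -6. ] size [25. 10.] 261
scene px [311. 257.] top 67 pad [ 48.9 -89.3] size [21. 22.] 289
scene px [262. 275.] top 21 pad [-51.8 -92.4] size [72. 70.] 643
scene px [340. 286.] top 14 pad [  92.2 -146.6] size [12. 27.] 76
```

```bash
python3 -m inch '[[[0,0.03,0.07,0],[0,0.03,0.14,0],[0,0.03,0.19,0],[0,0.03,0.21,0],[0,0.03,0.21,0],[0,0.03,0.21,0]]]'
python3 -c "
from m2 import *
s=ctrl.read_state();print(s['tcp_pos'],s['contact_force'])"
python3 -m inch '[[[0,0,0.01,0],[0,0,0.02,0],[0,0,0.02,0]]]'
python3 -m inch '[[[0,0,0,0],[0,0,0,0],[0,0,0,0],[0,0,0,0],[0,0,0,0],[0,0,0,0]]]' -0.3
python3 -m inch '[[[0,0,-0.5,0],[0,0,-1.2,0],[0,0,-2,0],[0,0,-2.8,0],[0,0,-4,0],[0,0,-4,0],[0,0,-4,0]]]'
python3 - <<'E'
from things import *
W,d,P=snap("wrist");C=cloud(P,d)
for nm,(lo,hi),c in(("stand",(17,23),80),("disc",(25,31),50),("grip",(122,129),40)):
    m=(C[...,2]>lo)&(C[...,2]<hi)&(np.hypot(C[...,0]-668,C[...,1]-132)<c);q=C[m];print(nm,m.sum(),cv2.minAreaRect(q[:,:2].astype(np.float32)),np.median(q[:,2]))
things("top","t12.png");things("scene")
T=cv2.cvtColor(cv2.imread("pics/t12.png"),cv2.COLOR_BGR2RGB);P=imaging.camera_params("top");g=cv2.cvtColor(T,cv2.COLOR_RGB2GRAY)
H=[]
for u0,v0 in ((210,161),(227,165)):
    w=np.clip(95.-g[v0-3:v0+4,u0-3:u0+4],0,None);vv,uu=np.mgrid[v0-3:v0+4,u0-3:u0+4];H.append(ray(P,(uu*w).sum()/w.sum(),(vv*w).sum()/w.sum(),24))
q=H[1]-H[0];print("hole ang",np.degrees(np.arctan2(q[1],q[0])),np.linalg.norm(q))
cv2.imwrite("pics/z12.png",cv2.resize(cv2.cvtColor(T,cv2.COLOR_RGB2BGR)[85:285,120:390],None,fx=2.9,fy=2.9,interpolation=2))
E
```

```text
time_s: 45.1
tcp_pos: [667.2, 133.0, 102.6]
tcp_rot: [-3.141, 0.0, -1.623]
contact_force: [0.1, 1.9, 4.5]
opening: 15.7
[667.24 133.04 102.56] [0.07 1.88 4.51]
time_s: 45.35
tcp_pos: [667.5, 133.2, 102.3]
tcp_rot: [-3.14, 0.001, -1.623]
contact_force: [-2.6, 1.9, 8.6]
opening: 15.3
time_s: 45.85
tcp_pos: [666.9, 132.8, 101.3]
tcp_rot: [3.141, -0.0, -1.623]
contact_force: [0.2, 0.0, -0.1]
opening: 52.5
time_s: 46.43
tcp_pos: [668.1, 133.0, 223.7]
tcp_rot: [-3.137, 0.001, -1.623]
contact_force: [-0.0, -1.4, -0.4]
opening: 59.0
stand 2889 ((667.4720458984375, 133.9573974609375), (95.248046875, 94.99353790283203), 75.1473617553711) 18.62698441893211
disc 2312 ((669.3233032226562, 138.10488891601562), (70.52326202392578, 68.39395141601562), 84.40973663330078) 26.725492763131598
grip 761 ((668.1937866210938, 138.29568481445312), (15.064054489135742, 39.89263916015625), 87.19598388671875) 124.45297590704607
top px [301. 149.] top 69 pad [119.7 109.5] size [91. 10.] 161
top px [294. 185.] top 64 pad [46.7 80.7] size [10. 25.] 159
top px [326. 197.] top 67 pad [61.6  0.9] size [20. 19.] 141
t
[... 178 characters left out ...]
4. 30.] 64
top px [312. 225.] top 64 pad [-10.7  -4.4] size [25. 10.] 150
top px [334. 258.] top 23 pad [-49.  -91.4] size [69. 70.] 422
scene px [316. 183.] top 67 pad [118.2 105.7] size [96. 13.] 150
scene px [288. 205.] top 61 pad [43.6 79.5] size [11. 26.] 262
scene px [246. 214.] top 22 pad [-56.2  85.2] size [62. 64.] 579
scene px [303. 227.] top 64 pad [57.8 -0.4] size [21. 20.] 269
scene px [271. 235.] top 62 pad [-13.9  -6.3] size [25.  9.] 258
scene px [311. 257.] top 67 pad [ 48.8 -89.6] size [21. 22.] 290
scene px [262. 275.] top 21 pad [-51.8 -92.5] size [73. 70.] 640
scene px [340. 286.] top 14 pad [  92.4 -146.4] size [13. 28.] 70
hole ang -104.10073627607649 43.96818266363212
```

View pics/z12.png

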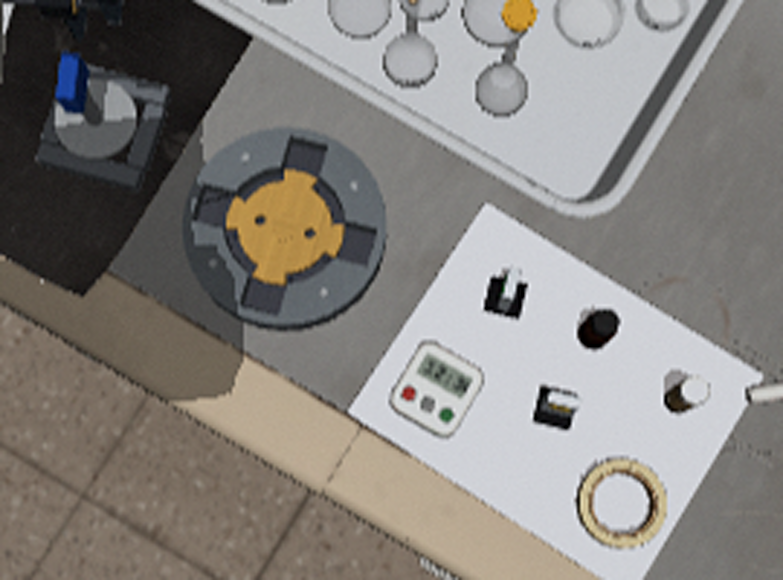

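The zoom shows both slides standing clear, the ring lobes back over the pockets (hole line -104.1° vs -103.9° at the start), and the spanner upright on its frame. It may be several mm off-centre, so I'll quantify that.

```bash
python3 - <<'E'
from things import *
def ringfit(pts,g0):
    r=least_squares(lambda c:np.hypot(*(pts-c[:2]).T)-36,g0,loss='soft_l1');return r.x,np.sqrt((r.fun**2).mean())
for cam in("wrist","top","scene"):
    W,d,P=snap(cam);C=cloud(P,d);near=np.hypot(C[...,0]-668,C[...,1]-133)<85
    g=cv2.cvtColor(W,cv2.COLOR_RGB2GRAY);m=near&(abs(C[...,2]-20)<3.2);q=C[m][:,:2].astype(np.float32);r=cv2.minAreaRect(q)
    hs=cv2.cvtColor(W,cv2.COLOR_RGB2HSV)
    md=near&(abs(C[...,2]-28)<4.2)&(C[...,2]>24)&(np.hypot(C[...,0]-668,C[...,1]-133)<48);p=C[md][:,:2].astype(np.float32)
    h=cv2.convexHull(p)[:,0];f=ringfit(h,p.mean(0))
    mg=near&(C[...,2]>121)&(C[...,2]<131);k=C[mg][:,:2].astype(np.float32)
    print(cam,"stand",np.round(r[0],1),np.round(r[1],0),"disc",len(p),np.round(f[0],1),round(f[1],1),cv2.minEnclosingCircle(p),"grip",len(k),np.round(cv2.minAreaRect(k)[0],1) if len(k)>5 else 0)
E
```

```text
wrist stand [667.5 134.1] [95. 95.] disc 2381 [668.  138.3] 0.4 ((667.9990234375, 138.3000946044922), 35.94399642944336) grip 820 [668.6 138.2]
top stand [668.7 130.3] [97. 96.] disc 489 [669.  133.4] 8.3 ((666.26220703125, 134.0128173828125), 45.50394058227539) grip 121 [669.3 134.9]
scene stand [664.5 129.8] [95. 94.] disc 208 [666.4 134.7] 1.2 ((666.919921875, 135.00096130371094), 37.043426513671875) grip 44 [667.8 136.5]
```

All three cameras put the spanner 3–5 mm from the frame centre (12 mm allowed), upright and at seated height. Everything on the pad is unmoved, with the slides well over 25 mm from anything. Handing in.

```bash
python3 -c "
from bench import ctrl
print(ctrl.read_state()['time_s']); print(ctrl.close_job())"
```

```text
46.7333
the job is handed in; nothing more can be done
None
```

The job is handed in at 46.7 s of robot time. Both slides are on the pad, the ring is back at its clockwise stop, and the spanner is parked. I was given no verdict.

**What I did:**
- I turned the ring anticlockwise with the spanner until the torque rose at the stop (0.6 Nm), then parked the spanner.
- I lifted out the only two slides present, green and yellow, and stood them at about (45, 80) and (-12, -5) mm in the pad frame.
- I re-fitted the spanner, turned the ring clockwise to its stop (1.6 Nm), and parked the spanner again.

**Last checks:**
- **Slides:** both stand at the right height for an upright slide (tops at 61–64 mm in the top and scene views), clear of everything on the pad.
- **Pad objects:** nothing moved during the run, and I saw no knock.
- **Ring:** its pin-hole line reads -104.1° against -103.9° at the start, so it is back at or very near the locked position.
- **Spanner:** it is upright and seated, but 3–5 mm off the frame centre (12 mm allowed).

**Disagreements:**
- The cameras differ by 2–4 mm on absolute positions, most visibly on the parking frame.
- The hole line at the anticlockwise stop read 118.9° from the top view and 121.8° from the wrist view; I used 120.5° and the pins went in without force.

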